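Hook the substrate carrier out of the deep rinse tank

TASK

Take the hook rod from its stand and use it to fetch the substrate carrier that hangs deep in the narrow rinse tank: feel gently for the carrier's top plate, catch the handle with the hook and draw the carrier up without forcing anything or touching the carrier with the gripper. Set the carrier down gently, upright and about in the middle of the drying tray, unhook, and hang the rod back in the fork of its stand. Leave the other things on the bench alone.

Things in the scene. Friction and masses are not known exactly. Their poses are not given: they have to be found in the camera images.
- rod: Telescopic hook rod, upright, 0.13 kg. Origin on its axis at the underside of the steel collar (26 mm across, 5 thick); z up. Below: 10 mm tube, 50 long, then an 8 mm shank drawn out by an unreported amount (stays as set; slips only over 80 N). The hook's foot, a 7 mm bar, runs from the shank along rod +x, its centre line 78 to 118 mm below the origin: find it by touch or sight.
- rod_handle (a point): Centre of the rod's black square handle, 18 x 18 mm with faces square to the rod's x and y, 48 mm tall; this point is 29 mm above rod's origin, the collar's top 24 mm below it. Grip it here. The hook's upturned tip (7 mm thick) has its axis 20 mm from the rod's axis (rod +x), its top 12.5 mm above the foot's centre line; the mouth between shank and tip is 12.5 mm wide.
- stand: Fixed rod stand: low forked foot (8 mm thick), column on its +x side, fork open to its -x. Origin on the bench below the rod's seat. The fork's slot, 16 mm wide along x, lies between arms 14 mm wide, 8 thick, that reach 24 mm to the open side of the seat and back to the column 48 mm behind it.
- fork_seat (a point): Seat of the rod: middle of the slot, at the top of the fork's arms, 132 mm above the bench. The hung rod's collar rests on the arms, so its origin is here, its x along the stand's x. To take it, raise it some 10 mm and move it 60 mm along the stand's -x till the hook is clear; hang it back the reverse way.
- tank: Fixed narrow steel tank, dry, open on top, inside 80 mm (x) by 81 mm (y), rim 130 mm above the bench, walls 3 mm plus a 6 mm flange. Origin on the bench under its centre. On each y wall two white upright ribs, 6 mm deep, form a guide channel 28 mm wide (x) from the carrier's rests up to the rim.
- carrier: Substrate carrier, 0.25 to 0.46 kg. Origin at the centre of its underside. Body 70 (x) by 60 (y) by 30 mm with a flat top plate; at each y end an ear block 24 mm wide (x), out to 38 mm from the centre, 6 to 34 mm high. At the start it hangs by its ears on rests in the tank's channels, origin 22 mm above the bench, axes along the tank's, 2 mm of play: draw it straight up.
- carrier_bar (a point): Middle of the carrier's fixed 5 mm wire handle: its level top bar, along the carrier's y from -9 to +9 mm, centre line 58 mm above the carrier's origin and 28 mm above its top plate (25.5 mm free under the bar). The handle's legs slope down and out to y = +-24 mm on the plate. The plate is clear to 35 mm either side in x.
- tray: Fixed square steel drying tray, 130 x 130 mm outside, rim 16 mm high, walls and floor 4 mm thick, empty. Origin on the bench under its centre.
- bottle: Bystander: white capped bottle, 52 mm across, 130 mm tall. Origin at the centre of its underside.
- jar: Bystander: amber jar, 60 mm across, 60 mm tall. Origin at the centre of its underside.
- testplate: Bystander: aluminium plate 60 x 60 x 6 mm with small dots. Origin at the centre of its underside.
Not all that is in view belongs to the job. There is more than one size of the rod; the job needs the smaller.

How it is judged:
On the way, in this order (a step that is already met when the one before it is completed fails the run):
1. the carrier hangs on the hook rod, drawn up clear of the tank's rim (z of carrier in the frame of tank above 0.132 m and contact force between rod and carrier above 1 N and contact force between carrier and tank below 0.1 N), for 0.2 s.
2. the carrier stands in the tray, free of the rod (horizontal distance between carrier and tray below 0.022 m and z of carrier in the frame of tray below 0.007 m and contact force between rod and carrier below 0.1 N), for 0.2 s.
At the end, for the whole second after the job is handed in: The carrier stands upright (within 3 degrees), at rest, on the floor of the tray, its centre within 22 mm of the tray's centre; the rod hangs by its collar in the fork of the stand, within 20 mm of the seat and within 7 degrees of upright, at rest (horizontal distance between carrier and tray below 0.022 m and z of carrier in the frame of tray below 0.007 m and angle between carrier's own z axis and vertical below 0.06 rad and linear speed of carrier below 0.02 m/s and horizontal distance between rod and stand below 0.02 m and z of rod in the frame of stand between 0.127 and 0.137 m and angle between rod's own z axis and vertical below 0.12 rad and linear speed of rod below 0.03 m/s); the robot touches nothing.
It fails at once if the gripper or arm touches the carrier (contact force between any of the fingers, the arm and carrier above 0.5 N).
It fails at once if the rod is forced against the carrier or the tank (over 25 N) (contact force between rod and carrier above 25 N or contact force between rod and tank above 25 N).
It fails at once if the carrier is forced or jammed in the tank (over 30 N) (contact force between carrier and tank above 30 N).
It fails at once if the carrier is dropped or slammed on the tray (over 30 N) (contact force between carrier and tray above 30 N).
It fails at once if the bottle, the jar or the test plate is shifted by more than 20 mm (distance of any of bottle, jar, testplate from where it was at the start of the episode above 0.02 m).
It also fails if it takes over 72 s, if anything falls off the work surface, if the arm or the gripper's body presses on something with over 40 N, if the wrist force passes 120 N, or if a joint passes its speed limit or range.

ROBOT

A 7-joint arm with a two-finger parallel gripper is mounted at the origin on the work surface. World frame = base frame: x ahead of the robot, y to its left, z up, the work surface at z = 0. Lengths are in m, angles in rad, forces in N, time in s.
With the tool pointing down it reaches from about 0.4 to 0.875 m from the base axis. Payload 19.3 kg.
Tool frame: the origin (TCP) lies at the very end of the fingers, on their centre line; the grasp point (between the pads) lies 19 mm behind it; z points along the fingers, y is the direction in which the jaws open and shut (so a half turn about z gives the same grasp; the last joint's range is limited). The gripper opens to 85 mm and grips with 20 to 120 N. Pads are 22 mm wide; open, the fingers measure 114 mm over their backs; the gripper's body (76 mm by 85 mm) begins 54 mm behind the grasp point. The pads swing forward as they close: fully open they stand 13 mm farther back than shut.
Start: joints at [-1.261, 0.521, -0.036, 1.599, 0.021, 1.021, -0.113], TCP at [0.232, 0.58, 0.231] pointing down, gripper open.
Joint ranges: [-2.91, 2.91], [-0.3, 2.13], [-1.5, 1.42], [0.17, 2.43], [-1.26, 4.41], [0.16, 1.93], [-2.52, 2.52]. Speed limits (rad/s): [1.89, 1.89, 2.39, 2.39, 3.01, 3.01, 3.01].

INTERFACE

Orientations are given as [roll, pitch, yaw] about the fixed x, y, z axes, in that order (R = Rz(yaw) Ry(pitch) Rx(roll)).
In Python, from workcell import bot gives the robot as it stands. The module is installed in compiled form; this text tells all that it offers.
- The arm moves only by the shell command python3 -m inch 'ROWS' [FORCE]. ROWS is JSON, a list of rows, each an object of numbers: "dx", "dy", "dz": the shift along the tool's x, y, z in mm; "rx", "ry", "rz": the turn, a rotation vector about the tool's x, y, z in rad; "hand": the closure, from -1 (fully open) to 1 (shut), so that 0 is half open. In form: [{"dx": .., "dy": .., "dz": .., "rx": .., "ry": .., "rz": .., "hand": ..}, ...]. A call has 1 to 10 rows; each row shifts and turns the commanded pose from where the row before left it, along the tool's axes as they then stand; what a row does not reach is not made up. A row lasts 1/10 s, in which the tool goes at most 50 mm and 8.59 degrees, less where a joint would pass 70% of its speed; a pose out of reach is approached as far as the arm can. A call with a gripper value outside its range is refused whole. The fingers move at their own pace and stop on an object; FORCE is the grip in N (left out, the last holds). Time passes only in rows, so rows that do not move let the fingers close. It gives the time, the measured TCP pose, the force and the opening at its end, in the units of the state.
- bot.observe(): the state, without advancing time (a new reading comes with each control period).
- bot.grab_frame(name): name is "scene" or "side" or "wrist"; returns (picture, depth): 480x640x3 uint8, red, green, blue; 480x640 float32, m along the optical axis (not along the pixel's ray), 0 where there is no reading.
- bot.get_calibration(name): a dict with "vertical_fov" (degrees; the focal length in pixels is half the picture's height over the tangent of half this angle, whatever the lens; pixels are square), "cx", "cy" (the principal point, pixels), "k1" (the pictures are not rectified: a ray, as slopes to the right and down, at radius r is drawn at 1 + k1 r^2 times it, then the intrinsics apply), "origin" and "orientation" of the camera in the world. Camera axes: x right, y down, z forward; pixel columns grow to the right and rows downward; lengths in m; the calibration is good to about 2 mm. A picture is of the moment at which its call begins: read the wrist's pose just before it. get_calibration takes no time and is no camera call; for the wrist camera it gives the pose at the moment of the call.
- bot.job_done(): hands the job in, once; it reports no verdict.
Trained networks look in the newest picture that a camera, given by its name, has taken for a name from the list of things; names that differ only in an ending like _2 or _b are one class to them, and where a whole thing is asked for, a point or a joint stands for the part that bears it (a point fixed in the world has none). Each returns a list of dicts, best first, with "score" (0 to 1); they miss things now and then, are a little off and sometimes report something else, mostly with a low value. They report only what shows in the picture. A call takes as long as a camera call. They do not tell look-alikes from the thing itself.
- bot.trace(camera, target): "region" (480x640 bool, what is visible of it) and "box" ([left, top, right, bottom] in pixels, round what is visible of it).
- bot.tip_of(camera, target): "centre" ([row, column] in pixels: a listed point, or the origin of a listed thing).
The state is a dict: "clock": time; "qpos": joint angles; "qd": joint speeds; "joint_efforts": joint torques, N m; "position": TCP position; "tool_rot": TCP orientation; "force": force on the tool from outside, world axes, zero at the start; "moment": the same for the moment, N m; "grip_width": finger opening in m.
Only numpy, scipy, OpenCV 4.12 (cv2) and the standard library are available. Lean on these libraries where they do the work, as an engineer would, in place of code of your own. Each camera call takes 0.05 s, during which the arm holds its last target.

## Working session

There is one attempt and no reset: what is moved stays moved. The work goes in short steps, Python scripts to look and compute and a shell command to move; the robot and the scene stay as the last step left them, time stands still between calls to the robot, and variables do not carry over. Pictures are saved under pics/ and viewed, and the job is handed in when it is done.

```bash
mkdir -p pics; cat > h.py <<'E'
import numpy as np, cv2
from workcell import bot
from scipy.spatial.transform import Rotation as R
def K(c):
    f=240/np.tan(np.radians(c["vertical_fov"])/2); return f
def Rm(o):
    o=np.array(o,float)
    if o.shape==(3,3): return o
    if o.shape==(3,): return R.from_euler('xyz',o).as_matrix()
    return R.from_quat(o).as_matrix()
def ray(c,u,v):
    f=K(c); P=np.array([[f,0,c["cx"]],[0,f,c["cy"]],[0,0,1.]])
    p=cv2.undistortPoints(np.array([[[u,v]]],float),P,np.array([c["k1"],0,0,0,0.]))[0,0]
    return p
def world(c,u,v,d):
    p=ray(c,u,v); return np.array(c["origin"])+Rm(c["orientation"])@np.array([p[0]*d,p[1]*d,d])
def onz(c,u,v,z):
    p=ray(c,u,v); d=Rm(c["orientation"])@np.array([p[0],p[1],1.]); o=np.array(c["origin"])
    return o+d*(z-o[2])/d[2]
def proj(c,X):
    q=Rm(c["orientation"]).T@(np.array(X)-np.array(c["origin"])); x,y=q[:2]/q[2]; s=1+c["k1"]*(x*x+y*y); f=K(c)
    return f*x*s+c["cx"],f*y*s+c["cy"],q[2]
def grab(n,fn):
    c=bot.get_calibration(n); im,d=bot.grab_frame(n); cv2.imwrite('pics/'+fn+'.png',im[:,:,::-1]); np.savez('/tmp/'+fn+'.npz',im=im,d=d); return c,im,d
E
python3 - <<'E'
from h import *
for n in ['scene','side','wrist']:
    c,im,d=grab(n,n+'0'); print(n,c)
print(bot.observe())
for n in ['scene','side']:
    for t in ['rod','rod_handle','stand','fork_seat','tank','carrier','carrier_bar','tray','bottle','jar','testplate']:
        print(n,t,[(np.round(r['centre'],1).tolist(),round(r['score'],2)) for r in bot.tip_of(n,t)][:4])
print(bot.observe()['clock'])
E
```

```text
scene {'vertical_fov': 57.579903689643324, 'cx': 319.1096422051071, 'cy': 233.84531733988715, 'k1': -0.051733936122353205, 'origin': array([ 1.14135964, -0.18982734,  0.52250139]), 'orientation': array([-2.19884766e+00,  1.26962844e-03,  1.20014124e+00])}
side {'vertical_fov': 57.447715365281425, 'cx': 321.66927952117794, 'cy': 236.87843116358198, 'k1': 0.032070733766149606, 'origin': array([0.14863768, 0.49872555, 0.62026985]), 'orientation': array([-2.20360764,  0.02123513, -2.41151212])}
wrist {'vertical_fov': 66.47760900827156, 'cx': 320.1979933764014, 'cy': 239.48502066626466, 'k1': 0.0004935597196825243, 'origin': array([0.16920702, 0.60492143, 0.37335827]), 'orientation': array([2.86972727e+00, 1.90317233e-03, 1.18974534e+00])}
{'clock': 0.15, 'qpos': array([-1.2611649 ,  0.52187472, -0.0363413 ,  1.59981671,  0.02118968,
        1.02114165, -0.11284   ]), 'qd': array([-0.00016175, -0.0014505 ,  0.00168666, -0.00244583,  0.00057884,
       -0.00154591,  0.00098591]), 'joint_efforts': array([ 1.19406814e-03, -9.27375770e+01,  1.97990231e+00, -3.70059514e+01,
        1.79018558e
[... 585 characters left out ...]
rier_bar []
scene tray [([282.4, 174.4], 0.92), ([203.1, 317.4], 0.52)]
scene bottle [([290.4, 415.3], 0.65)]
scene jar [([378.3, 191.3], 0.86)]
scene testplate [([355.8, 371.9], 0.82)]
side rod [([325.4, 375.2], 0.89), ([253.3, 328.4], 0.56), ([251.2, 420.7], 0.48)]
side rod_handle [([308.9, 378.6], 0.72), ([238.9, 327.3], 0.59)]
side stand [([306.0, 330.7], 0.97)]
side fork_seat [([255.7, 331.8], 0.85)]
side tank [([420.0, 254.6], 0.82)]
side carrier []
side carrier_bar [([389.9, 249.9], 0.69)]
side tray [([248.9, 419.4], 0.94)]
side bottle [([307.4, 237.6], 0.82), ([309.5, 330.5], 0.21)]
side jar [([218.5, 349.7], 0.71)]
side testplate [([253.0, 328.1], 0.73), ([256.1, 257.1], 0.62)]
1.25
```

View pics/scene0.png

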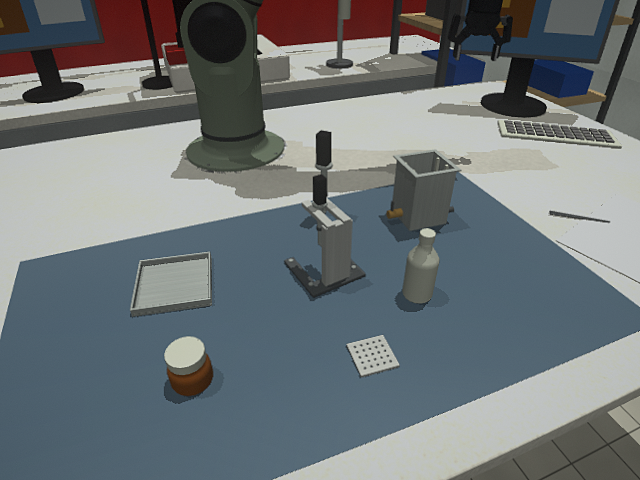

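View pics/side0.png

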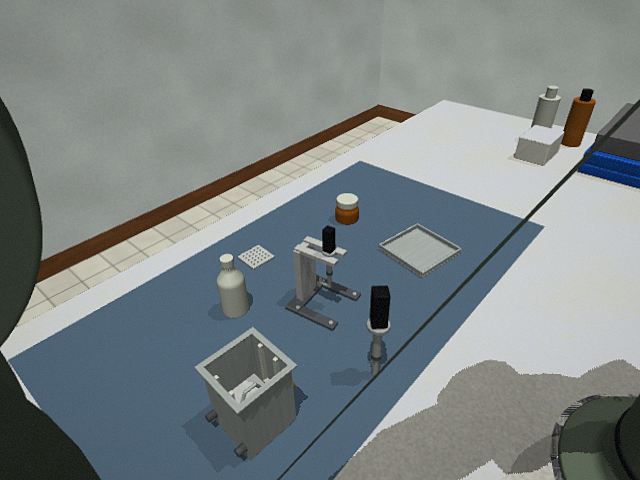

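View pics/wrist0.png

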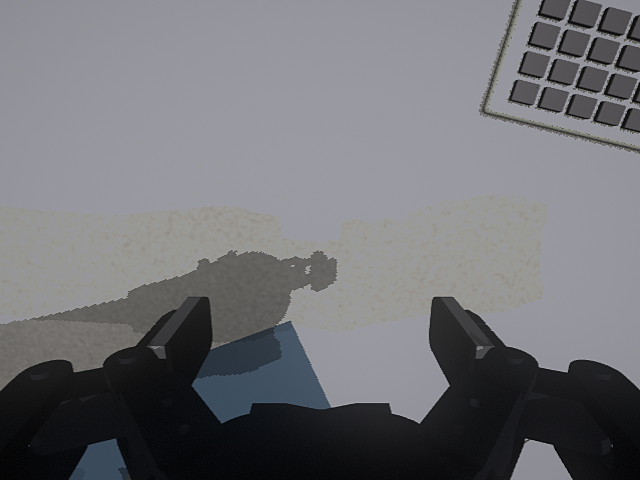

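The scene shows two rods: one in the fork (scene 320,188, side 328,240) and a free-standing one (scene 323,147, side 379,307). The tank is at (425,190), with the carrier's handle visible in the side view at (250,385). The tray is at (174,282), and the bottle, jar and plate are further out. Next I measure from depth.

```bash
python3 - <<'E'
from h import *
C={n:bot.get_calibration(n) for n in ['scene','side']}
D={n:np.load('/tmp/%s0.npz'%n) for n in C}
def pts(n,x0,y0,x1,y1):
    d=D[n]['d']; vv,uu=np.mgrid[y0:y1,x0:x1]; c=C[n]; f=K(c)
    P=np.array([[f,0,c["cx"]],[0,f,c["cy"]],[0,0,1.]])
    p=cv2.undistortPoints(np.stack([uu.ravel(),vv.ravel()],-1).astype(float)[:,None],P,np.array([c["k1"],0,0,0,0.]))[:,0]
    dd=d[y0:y1,x0:x1].ravel(); m=dd>0
    q=np.c_[p*dd[:,None],dd]@Rm(c["orientation"]).T+np.array(c["origin"])
    return q.reshape(y1-y0,x1-x0,3),dd.reshape(y1-y0,x1-x0),D[n]['im'][y0:y1,x0:x1]
np.set_printoptions(precision=4,suppress=True)
for n,b in [('scene',(310,125,340,185)),('scene',(308,172,335,212)),('side',(365,280,395,335)),('side',(315,220,345,260))]:
    q,dd,im=pts(n,*b); m=(im.max(2)<60)&(dd>0)&(q[...,2]>.06)
    s=q[m]; print(n,b,len(s),np.median(s,0),np.percentile(s,2,0),np.percentile(s,98,0))
# tank rim
for n,b in [('scene',(385,140,470,240)),('side',(185,315,305,460))]:
    q,dd,im=pts(n,*b); s=q[(abs(q[...,2]-.13)<.006)&(dd>0)]
    r=cv2.minAreaRect((s[:,:2]*1000).astype(np.float32)); print('tank',n,r,len(s))
# tray
for n,b in [('scene',(125,245,222,320)),('side',(370,215,470,285))]:
    q,dd,im=pts(n,*b); s=q[(abs(q[...,2]-.016)<.004)&(dd>0)]
    r=cv2.minAreaRect((s[:,:2]*1000).astype(np.float32)); print('tray',n,r,len(s))
for n,b in [('scene',(295,190,360,230)),('side',(290,228,352,262))]:
    q,dd,im=pts(n,*b); s=q[(abs(q[...,2]-.132)<.005)&(dd>0)]
    r=cv2.minAreaRect((s[:,:2]*1000).astype(np.float32)); print('fork',n,r,len(s))
q,dd,im=pts('side',225,360,275,410); s=q[(q[...,2]<.09)&(q[...,2]>.07)&(dd>0)];print('bar?',s.mean(0),s.max(0),s.min(0),len(s))
for n,t in [('scene',(319.3,264.7)),('side',(330.7,306))]: print('stand',onz(C[n],*t,0))
for n,t in [('scene',(317.2,202.6)),('side',(331.8,255.7))]: print('seat',onz(C[n],*t,.132))
for n,t in [('scene',(320.3,188.7)),('side',(327.3,238.9))]: print('handle',onz(C[n],*t,.161))
for n,t in [('scene',(174.4,282.4)),('side',(419.4,248.9))]: print('tray',onz(C[n],*t,.0))
for n,t in [('scene',(416.8,217.3)),('side',(254.6,420))]: print('tank',onz(C[n],*t,.0))
for n,t in [('scene',(191.3,378.3)),('side',(349.7,218.5))]: print('jar',onz(C[n],*t,.0))
for n,t in [('scene',(415.3,290.4)),('side',(237.6,307.4))]: print('bottle',onz(C[n],*t,.0))
print('bar',onz(C['side'],249.9,389.9,.08))
for n,k,b in [('scene','a',(290,115,370,305)),('side','b',(285,215,405,395))]:
    im=D[n]['im'][b[1]:b[3],b[0]:b[2],::-1]; cv2.imwrite('pics/crop_%s.png'%k,cv2.resize(im,None,fx=3,fy=3,interpolation=cv2.INTER_CUBIC))
E
```

```text
scene (310, 125, 340, 185) 611 [0.4114 0.0994 0.1677] [0.3973 0.0273 0.1224] [0.5698 0.118  0.1857]
scene (308, 172, 335, 212) 382 [0.5678 0.033  0.1641] [0.5547 0.0266 0.1383] [0.5713 0.0448 0.1845]
side (365, 280, 395, 335) 777 [0.3931 0.1158 0.1675] [0.3825 0.0996 0.1266] [0.4102 0.1246 0.1892]
side (315, 220, 345, 260) 312 [0.5537 0.0439 0.1672] [0.5494 0.0301 0.1402] [0.5654 0.0475 0.187 ]
tank scene ((575.9371948242188, 259.5374755859375), (123.5799789428711, 310.920654296875), 69.63054656982422) 734
tank side ((484.1996154785156, 294.18670654296875), (99.76974487304688, 100.0921630859375), 86.99134063720703) 1894
tray scene ((518.04150390625, -223.537353515625), (130.3856658935547, 133.55662536621094), 80.41817474365234) 562
tray side ((516.4695434570312, -222.6732940673828), (133.6714630126953, 132.6964874267578), 80.72591400146484) 528
fork scene ((579.8883666992188, 39.021141052246094), (88.00727844238281, 48.05802536010742), 8.493078231811523) 633
fork side ((578.1195678710938, 40.4787483215332), (87.81513977050781, 48.1771125793457), 10.633852005004883) 579
bar? [0.4976 0.2826 0.0801] [0.5262 0.3372 0.09  ] [0.4403 0.2512 0.0702] 535
stand [0.5614 0.0352 0.    ]
stand [0.5556 0.0372 0.    ]
seat [0.555 0.034 0.132]
seat [0.5489 0.04   0.132 ]
handle [0.5602 0.0376 0.161 ]
handle [0.562  0.0366 0.161 ]
tray [ 0.5137 -0.2225  0.    ]
tray [ 0.5206 -0.2325  0.    ]
tank [0.4904 0.2881 0.    ]
tank [0.4859 0.295  0.    ]
jar [ 0.7279 -0.2231  0.    ]
jar [ 0.7208 -0.2273  0.    ]
bottle [0.6865 0.165  0.    ]
bottle [0.6925 0.1594 0.    ]
bar [0.4821 0.2956 0.08  ]
```

View pics/crop_a.png

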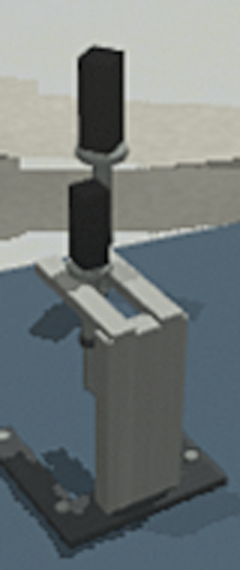

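View pics/crop_b.png

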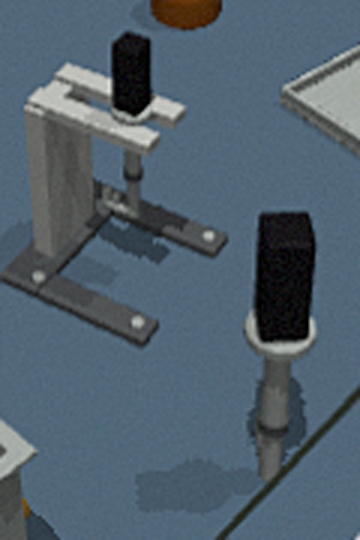

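Candidates for the rod:
- **(a)** the rod in the fork at scene (320,188). Its handle measures about 18 mm and its top is at z = 0.185, which matches the description.
- **(b)** the larger free-standing one at scene (323,147), with a handle of about 28 mm.

I take (a); the crops confirm it sits in the fork with its collar on the arms. On the way there I look into the tank.

```bash
cat >> h.py <<'E'
def plan(xyz,yawdeg,N,frm=None):
    o=bot.observe(); p=np.array(o['position']) if frm is None else np.array(frm[0])
    M=Rm(o['tool_rot']) if frm is None else frm[1]
    T=R.from_euler('xyz',[np.pi,0,np.radians(yawdeg)]).as_matrix()
    w=R.from_matrix(M.T@T).as_rotvec(); 
    print('clock',round(o['clock'],2),'pos',np.round(p,4),'yaw',np.degrees(o['tool_rot']),'rotvec/row',np.round(w/N,4),'F',np.round(o['force'],1))
    step=(np.array(xyz)-p)/N
    for i in range(N):
        print(np.round(M.T@step*1000,1)); M=M@R.from_rotvec(w/N).as_matrix()
E
python3 -c "
from h import *
plan([.497,.22,.30],99.5,12)"
```

```text
clock 1.25 pos [0.2317 0.5804 0.2313] yaw [1.79998312e+02 5.72038281e-04 1.58240023e+02] rotvec/row [ 0.     -0.      0.0854] F [-0.2  0.   0.5]
[-31.7 -19.7  -5.7]
[-33.2 -16.9  -5.7]
[-34.6 -14.   -5.7]
[-35.6 -11.   -5.7]
[-36.4  -7.9  -5.7]
[-37.   -4.8  -5.7]
[-37.3  -1.6  -5.7]
[-37.3   1.5  -5.7]
[-37.    4.7  -5.7]
[-36.5   7.9  -5.7]
[-35.7  10.9  -5.7]
[-34.6  13.9  -5.7]
```

```bash
python3 -m inch '[{"dx":-31.7,"dy":-19.7,"dz":-5.7,"rz":0.0854},{"dx":-33.2,"dy":-16.9,"dz":-5.7,"rz":0.0854},{"dx":-34.6,"dy":-14,"dz":-5.7,"rz":0.0854},{"dx":-35.6,"dy":-11,"dz":-5.7,"rz":0.0854},{"dx":-36.4,"dy":-7.9,"dz":-5.7,"rz":0.0854},{"dx":-37,"dy":-4.8,"dz":-5.7,"rz":0.0854}]' && python3 -m inch '[{"dx":-37.3,"dy":-1.6,"dz":-5.7,"rz":0.0854},{"dx":-37.3,"dy":1.5,"dz":-5.7,"rz":0.0854},{"dx":-37,"dy":4.7,"dz":-5.7,"rz":0.0854},{"dx":-36.5,"dy":7.9,"dz":-5.7,"rz":0.0854},{"dx":-35.7,"dy":10.9,"dz":-5.7,"rz":0.0854},{"dx":-34.6,"dy":13.9,"dz":-5.7,"rz":0.0854},{},{}]'
python3 - <<'E'
from h import *
c,im,d=grab('wrist','wrist1'); print(c,bot.observe())
print([(r['centre'],r['score']) for r in bot.tip_of('wrist','carrier_bar')],[(r['centre'],r['score']) for r in bot.tip_of('wrist','tank')])
import pickle; pickle.dump(c,open('/tmp/c1.pkl','wb'))
E
```

```text
{'vertical_fov': 66.47760900827156, 'cx': 320.1979933764014, 'cy': 239.48502066626466, 'k1': 0.0004935597196825243, 'origin': array([0.16926025, 0.60505662, 0.37386037]), 'orientation': array([2.86979743e+00, 9.27044041e-04, 1.18971823e+00])} {'clock': 1.3, 'qpos': array([-1.2612248 ,  0.52140958, -0.03630789,  1.59950101,  0.02121571,
        1.02114202, -0.11278296]), 'qd': array([ 0.00069778, -0.00136152,  0.00060604, -0.00012755, -0.00073433,
       -0.00158495,  0.00078405]), 'joint_efforts': array([-1.73079239e-03, -9.26857781e+01,  1.97726816e+00, -3.70263684e+01,
        1.79861882e-02,  2.07117504e-03, -1.74959814e-05]), 'position': array([0.23170826, 0.58043731, 0.23128436]), 'tool_rot': array([-3.14151891e+00,  1.58679877e-05,  2.76181032e+00]), 'force': array([-1.095227  , -0.7155307 ,  0.23409377]), 'moment': array([0.01731604, 0.00054522, 0.04710378]), 'grip_width': 0.08567308835949083}
[] []schema error: expected keys dx, dy, dz, rx, ry, rz, hand
```

View pics/wrist1.png

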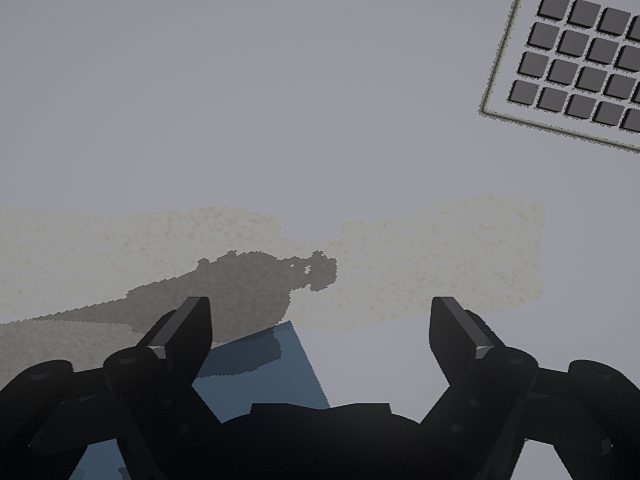

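The move was refused because every row needs all seven keys, so nothing moved and the picture is unchanged. I retype it in full.

```bash
python3 -m inch '[{"dx":-31.7,"dy":-19.7,"dz":-5.7,"rx":0,"ry":0,"rz":0.0854,"hand":-0.2},{"dx":-33.2,"dy":-16.9,"dz":-5.7,"rx":0,"ry":0,"rz":0.0854,"hand":-0.2},{"dx":-34.6,"dy":-14,"dz":-5.7,"rx":0,"ry":0,"rz":0.0854,"hand":-0.2},{"dx":-35.6,"dy":-11,"dz":-5.7,"rx":0,"ry":0,"rz":0.0854,"hand":-0.2},{"dx":-36.4,"dy":-7.9,"dz":-5.7,"rx":0,"ry":0,"rz":0.0854,"hand":-0.2},{"dx":-37,"dy":-4.8,"dz":-5.7,"rx":0,"ry":0,"rz":0.0854,"hand":-0.2}]' && python3 -m inch '[{"dx":-37.3,"dy":-1.6,"dz":-5.7,"rx":0,"ry":0,"rz":0.0854,"hand":-0.2},{"dx":-37.3,"dy":1.5,"dz":-5.7,"rx":0,"ry":0,"rz":0.0854,"hand":-0.2},{"dx":-37,"dy":4.7,"dz":-5.7,"rx":0,"ry":0,"rz":0.0854,"hand":-0.2},{"dx":-36.5,"dy":7.9,"dz":-5.7,"rx":0,"ry":0,"rz":0.0854,"hand":-0.2},{"dx":-35.7,"dy":10.9,"dz":-5.7,"rx":0,"ry":0,"rz":0.0854,"hand":-0.2},{"dx":-34.6,"dy":13.9,"dz":-5.7,"rx":0,"ry":0,"rz":0.0854,"hand":-0.2},{"dx":0,"dy":0,"dz":0,"rx":0,"ry":0,"rz":0,"hand":-0.2},{"dx":0,"dy":0,"dz":0,"rx":0,"ry":0,"rz":0,"hand":-0.2}]'
python3 - <<'E'
from h import *
c,im,d=grab('wrist','wrist2'); o=bot.observe(); print(o['position'],o['tool_rot'],o['clock'],o['qpos'])
for t in ['carrier_bar','tank','carrier']: print([(r['centre'],r['score']) for r in bot.tip_of('wrist',t)])
import pickle; pickle.dump(c,open('/tmp/c2.pkl','wb'))
E
```

```text
clock: 2.0
position: [0.3652, 0.3991, 0.2659]
tool_rot: [3.141, -0.0, 2.246]
force: [0.3, -0.6, 0.5]
grip_width: 0.051
clock: 2.8
position: [0.4974, 0.2195, 0.2998]
tool_rot: [3.141, -0.0, 1.736]
force: [-0.6, -0.1, -0.1]
grip_width: 0.051
[0.49690987 0.22032799 0.29958102] [-3.14132239e+00 -2.57471279e-04  1.73760940e+00] 2.85 [-0.76950607  0.33369457  0.32004335  1.74365187 -0.11728053  1.08308765
 -0.24403719]
[([132.2, 318.9], 0.84)]
[]
[([131.3, 320.2], 0.88)]
```

View pics/wrist2.png

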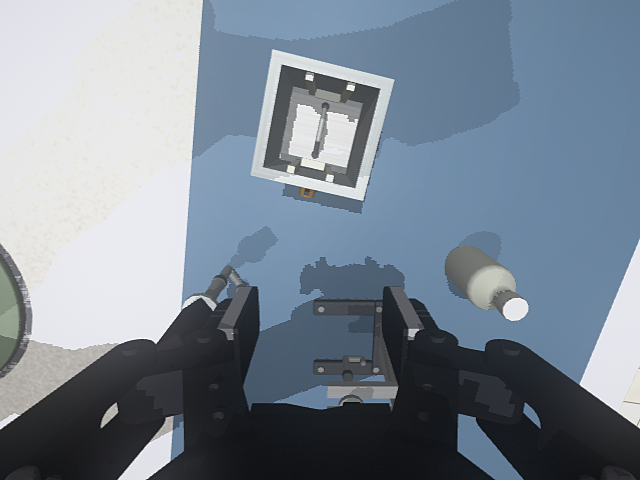

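The wrist view looks down into the tank, centred near (321,128). The carrier's wire handle runs from (325,105) to (316,155) with its bar midpoint at (319,132), so the carrier's y is about world y. I fit the rim and the bar.

```bash
cat >> h.py <<'E'
def cloud(c,d,x0,y0,x1,y1):
    vv,uu=np.mgrid[y0:y1,x0:x1]; f=K(c)
    P=np.array([[f,0,c["cx"]],[0,f,c["cy"]],[0,0,1.]])
    p=cv2.undistortPoints(np.stack([uu.ravel(),vv.ravel()],-1).astype(float)[:,None],P,np.array([c["k1"],0,0,0,0.]))[:,0]
    dd=d[y0:y1,x0:x1].ravel(); m=dd>0
    q=np.c_[p*dd[:,None],dd]@Rm(c["orientation"]).T+np.array(c["origin"])
    return q[m]
E
python3 - <<'E'
from h import *
import pickle
np.set_printoptions(precision=4,suppress=True)
c=pickle.load(open('/tmp/c2.pkl','rb')); z=np.load('/tmp/wrist2.npz'); d=z['d']
q=cloud(c,d,240,40,405,215)
s=q[abs(q[:,2]-.13)<.005]; print('rim',cv2.minAreaRect((s[:,:2]*1000).astype(np.float32)),np.median(s[:,2]))
s=q[(abs(q[:,2]-.08)<.005)]; 
ctr=np.array([.484,.294]); s=s[np.linalg.norm(s[:,:2]-ctr,axis=1)<.02]
print('bar',len(s),np.median(s,0)); 
if len(s)>5:
    print(cv2.minAreaRect((s[:,:2]*1000).astype(np.float32)),cv2.fitLine((s[:,:2]*1000).astype(np.float32),cv2.DIST_HUBER,0,.01,.01).ravel())
s=q[(q[:,2]>.054)&(q[:,2]<.09)]; s=s[np.linalg.norm(s[:,:2]-ctr,axis=1)<.028]; print('handle',cv2.fitLine((s[:,:2]*1000).astype(np.float32),cv2.DIST_HUBER,0,.01,.01).ravel(),len(s))
s=q[(abs(q[:,2]-.052)<.004)];print('plate z',np.median(s[:,2]),len(s))
print('bar tip',onz(c,318.9,132.2,.08))
# side-view bar
cs=bot.get_calibration('side'); im=z['im'][40:220,230:410,::-1]; cv2.imwrite('pics/tankcrop.png',cv2.resize(im,None,fx=3.3,fy=3.3,interpolation=cv2.INTER_CUBIC))
E
```

```text
rim ((485.45086669921875, 292.47021484375), (99.1999740600586, 98.44889068603516), 86.61317443847656) 0.12984604122842172
bar 156 [0.4855 0.2925 0.0815]
((485.4783935546875, 292.3955383300781), (27.976783752441406, 4.932172775268555), 86.39800262451172) [  0.0624   0.9981 485.4984 292.5692]
handle [  0.0631   0.998  485.5962 293.2555] 283
plate z 0.05203050611478249 4465
bar tip [0.4849 0.2902 0.08  ]
```

View pics/tankcrop.png

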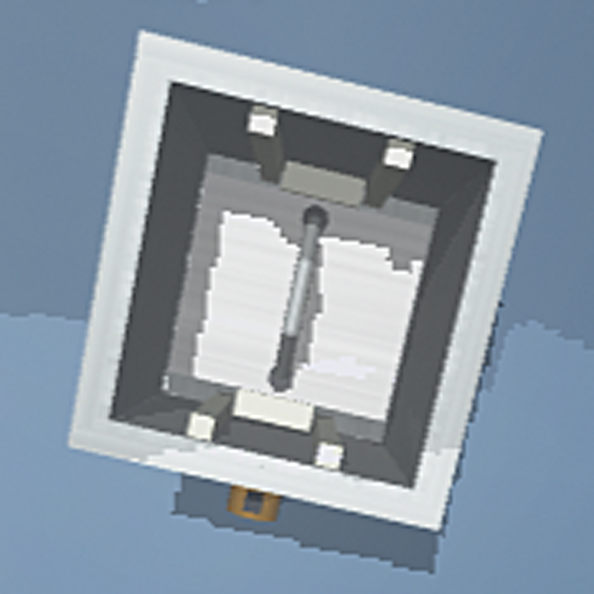

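The bar is at (0.4855, 0.2925, 0.080) along 86.5°, so the tank's yaw is -3.5°. Next I move to where the wrist camera sees the rod in the fork.

```bash
python3 -c "
from h import *
plan([.573,-.035,.27],99.5,7)"
```

```text
clock 3.0 pos [0.4966 0.2208 0.2996] yaw [-1.79981052e+02 -9.63105489e-03  9.96290516e+01] rotvec/row [-0.     -0.      0.0003] F [-0.1  0.3 -0.3]
[-37.9   4.6   4.2]
[-37.9   4.7   4.2]
[-37.9   4.7   4.2]
[-37.9   4.7   4.2]
[-37.9   4.7   4.2]
[-37.9   4.7   4.2]
[-37.9   4.7   4.2]
```

```bash
python3 -m inch '[{"dx":-38,"dy":4.7,"dz":4,"rx":0,"ry":0,"rz":0,"hand":-0.2},{"dx":-38,"dy":4.7,"dz":4,"rx":0,"ry":0,"rz":0,"hand":-0.2},{"dx":-38,"dy":4.7,"dz":4,"rx":0,"ry":0,"rz":0,"hand":-0.2},{"dx":-38,"dy":4.7,"dz":4,"rx":0,"ry":0,"rz":0,"hand":-0.2},{"dx":-38,"dy":4.7,"dz":4,"rx":0,"ry":0,"rz":0,"hand":-0.2},{"dx":-38,"dy":4.7,"dz":4,"rx":0,"ry":0,"rz":0,"hand":-0.2},{"dx":-38,"dy":4.7,"dz":4,"rx":0,"ry":0,"rz":0,"hand":-0.2},{"dx":0,"dy":0,"dz":0,"rx":0,"ry":0,"rz":0,"hand":-0.2},{"dx":0,"dy":0,"dz":0,"rx":0,"ry":0,"rz":0,"hand":-0.2}]'
python3 - <<'E'
from h import *
np.set_printoptions(precision=4,suppress=True)
c,im,d=grab('wrist','wrist3'); o=bot.observe(); print(o['position'],o['tool_rot'],o['clock'],o['qpos'])
q=cloud(c,d,200,20,440,290)
s=q[(abs(q[:,2]-.132)<.004)]; print('fork',cv2.minAreaRect((s[:,:2]*1000).astype(np.float32)),len(s))
s=q[(abs(q[:,2]-.185)<.006)]; print('top',cv2.minAreaRect((s[:,:2]*1000).astype(np.float32)),len(s),np.median(s,0))
E
```

```text
clock: 3.9
position: [0.5735, -0.0369, 0.2714]
tool_rot: [-3.141, -0.0, 1.737]
force: [-0.2, 1.6, 0.4]
grip_width: 0.051
[ 0.5735 -0.0359  0.2715] [-3.1412 -0.0005  1.738 ] 3.95 [-0.3215  0.4239  0.3918  1.7046 -0.1826  1.0496  0.2976]
fork ((578.5391845703125, 38.56370544433594), (85.81058502197266, 49.294830322265625), 9.33157730102539) 4607
top ((559.5175170898438, 35.38301086425781), (17.6275577545166, 17.288103103637695), 9.432304382324219) 915 [0.5596 0.0354 0.1848]
```

View pics/wrist3.png

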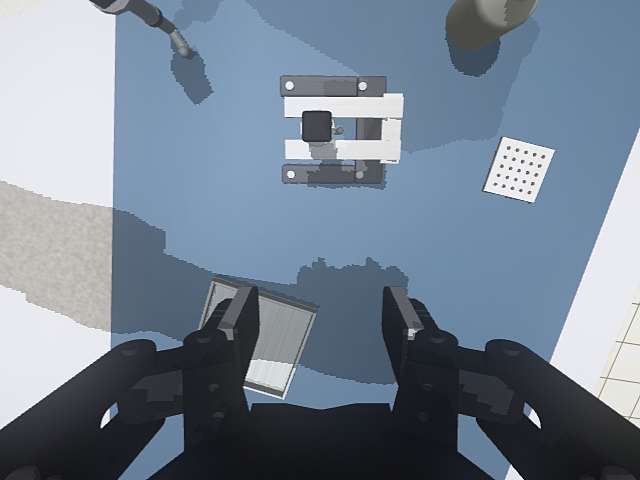

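The rod's square handle top is at (316,126), measured at (0.5596, 0.0355) with yaw 9.4°, and the hook tip shows towards +x at (340,130). I go there and grip.

```bash
python3 -c "
from h import *
plan([.5597,.0357,.145],99.4,1)"
```

```text
clock 3.95 pos [ 0.5735 -0.0359  0.2715] yaw [-1.79979978e+02 -2.83613974e-02  9.95809607e+01] rotvec/row [-0.0004 -0.0005  0.0032] F [ 0.1  0.1 -0.9]
[ 72.9  -1.6 126.5]
```

```bash
python3 -m inch '[{"dx":36,"dy":-0.8,"dz":15,"rx":0,"ry":0,"rz":0.003,"hand":-0.2},{"dx":36.9,"dy":-0.8,"dz":15,"rx":0,"ry":0,"rz":0,"hand":-0.2},{"dx":0,"dy":0,"dz":20,"rx":0,"ry":0,"rz":0,"hand":-0.2},{"dx":0,"dy":0,"dz":25,"rx":0,"ry":0,"rz":0,"hand":-0.2},{"dx":0,"dy":0,"dz":25,"rx":0,"ry":0,"rz":0,"hand":-0.2},{"dx":0,"dy":0,"dz":16,"rx":0,"ry":0,"rz":0,"hand":-0.2},{"dx":0,"dy":0,"dz":10.5,"rx":0,"ry":0,"rz":0,"hand":-0.2},{"dx":0,"dy":0,"dz":0,"rx":0,"ry":0,"rz":0,"hand":-0.2}]' 40 && python3 -m inch '[{"dx":0,"dy":0,"dz":0,"rx":0,"ry":0,"rz":0,"hand":0.6},{"dx":0,"dy":0,"dz":0,"rx":0,"ry":0,"rz":0,"hand":0.8},{"dx":0,"dy":0,"dz":0,"rx":0,"ry":0,"rz":0,"hand":1},{"dx":0,"dy":0,"dz":0,"rx":0,"ry":0,"rz":0,"hand":1},{"dx":0,"dy":0,"dz":0,"rx":0,"ry":0,"rz":0,"hand":1}]' 40
```

```text
clock: 4.75
position: [0.5594, 0.0358, 0.1443]
tool_rot: [-3.14, -0.0, 1.736]
force: [-0.0, -0.4, 1.0]
grip_width: 0.0512
clock: 5.25
position: [0.5605, 0.035, 0.1461]
tool_rot: [3.14, -0.0, 1.734]
force: [-1.2, 1.0, 7.8]
grip_width: 0.0172
```

```bash
python3 -m inch '[{"dx":0,"dy":0,"dz":-4,"rx":0,"ry":0,"rz":0,"hand":1},{"dx":0,"dy":0,"dz":-5,"rx":0,"ry":0,"rz":0,"hand":1},{"dx":0,"dy":0,"dz":-4,"rx":0,"ry":0,"rz":0,"hand":1},{"dx":0,"dy":0,"dz":0,"rx":0,"ry":0,"rz":0,"hand":1}]' 60 
python3 - <<'E'
from h import *
c,im,d=grab('side','side1'); cv2.imwrite('pics/side1c.png',cv2.resize(im[180:380,260:430,::-1],None,fx=3,fy=3,interpolation=cv2.INTER_CUBIC)); print(bot.observe()['force'])
E
```

```text
clock: 5.65
position: [0.5603, 0.0347, 0.1589]
tool_rot: [3.141, -0.0, 1.734]
force: [-0.5, -0.9, -1.1]
grip_width: 0.0172
[-0.69501539 -0.08341504 -1.73162902]
```

View pics/side1c.png

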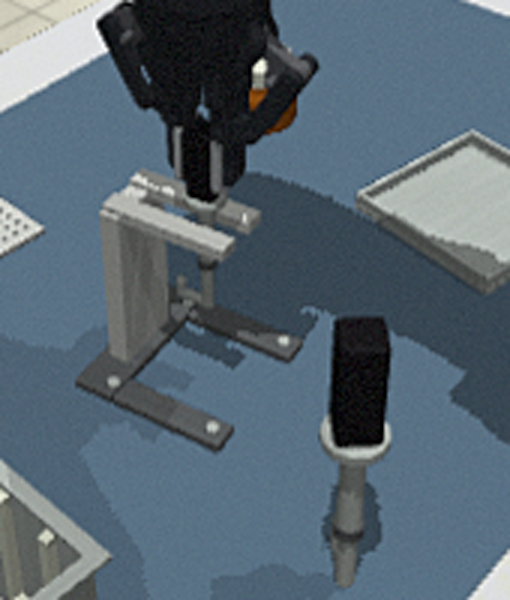

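The side crop shows the rod raised off the fork with its collar about 13 mm above the arms and the hook pointing to +x. I withdraw along the stand's -x, then raise.

```bash
python3 -m inch '[{"dx":0,"dy":-15,"dz":0,"rx":0,"ry":0,"rz":0,"hand":1},{"dx":0,"dy":-25,"dz":0,"rx":0,"ry":0,"rz":0,"hand":1},{"dx":0,"dy":-25,"dz":0,"rx":0,"ry":0,"rz":0,"hand":1},{"dx":0,"dy":-5,"dz":-15,"rx":0,"ry":0,"rz":0,"hand":1},{"dx":0,"dy":0,"dz":-35,"rx":0,"ry":0,"rz":0,"hand":1},{"dx":0,"dy":0,"dz":-40,"rx":0,"ry":0,"rz":0,"hand":1},{"dx":0,"dy":0,"dz":-40,"rx":0,"ry":0,"rz":0,"hand":1},{"dx":0,"dy":0,"dz":-16,"rx":0,"ry":0,"rz":0,"hand":1},{"dx":0,"dy":0,"dz":0,"rx":0,"ry":0,"rz":0,"hand":1},{"dx":0,"dy":0,"dz":0,"rx":0,"ry":0,"rz":0,"hand":1}]' 60 
python3 - <<'E'
from h import *
c,im,d=grab('scene','scene2'); cv2.imwrite('pics/scene2c.png',cv2.resize(im[40:240,240:440,::-1],None,fx=3,fy=3,interpolation=cv2.INTER_CUBIC))
c,im,d=grab('side','side2'); cv2.imwrite('pics/side2c.png',cv2.resize(im[150:350,260:460,::-1],None,fx=3,fy=3,interpolation=cv2.INTER_CUBIC))
plan([.4544,.2946,.304],86.5,10)
E
```

```text
clock: 6.7
position: [0.4907, 0.0235, 0.3036]
tool_rot: [-3.141, -0.0, 1.734]
force: [-0.3, -0.3, -2.4]
grip_width: 0.0177
clock 6.8 pos [0.4905 0.0234 0.303 ] yaw [-1.79888574e+02  1.14248823e-02  9.93507636e+01] rotvec/row [-0.0002  0.      0.0224] F [-0.   0.2 -1.1]
[27.3  0.8 -0.1]
[27.4  0.2 -0.1]
[27.4 -0.4 -0.1]
[27.3 -1.  -0.1]
[27.3 -1.6 -0.1]
[27.3 -2.2 -0.1]
[27.2 -2.8 -0.1]
[27.1 -3.4 -0.1]
[27.1 -4.  -0.1]
[27.  -4.7 -0.1]
```

View pics/side2c.png

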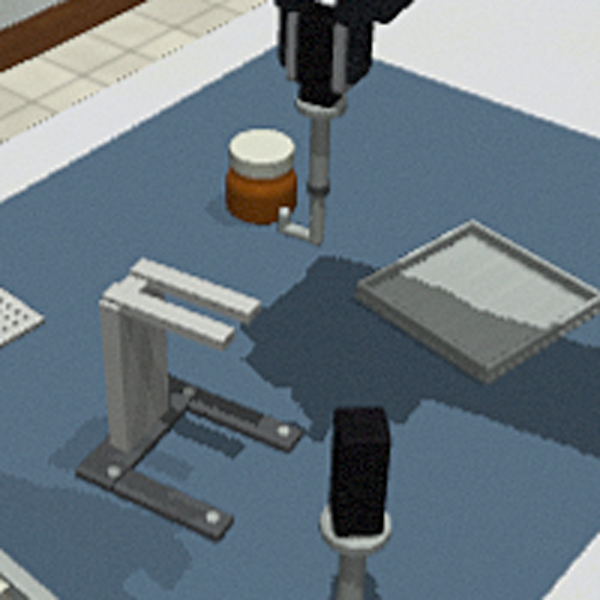

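View pics/scene2c.png

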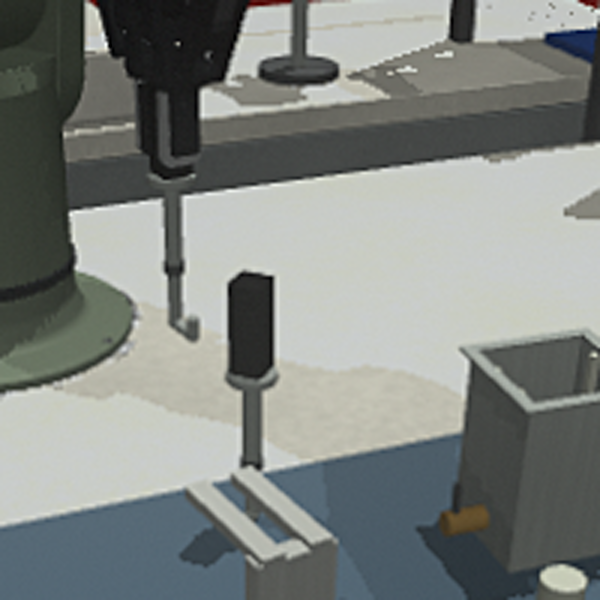

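Both crops show the rod clear of the stand and held upright. In the side crop the collar is at (320,105) and the foot runs from the shank at (318,238) to the tip at (285,215). I measure the foot depth.

```bash
python3 - <<'E'
from h import *
np.set_printoptions(precision=4,suppress=True)
p=np.array([.4905,.0234,.303]); o=p-[0,0,.0141]; ux=np.array([np.cos(np.radians(9.4)),np.sin(np.radians(9.4)),0])
for n,b in [('side',(345,170,390,240)),('scene',(285,90,320,160))]:
    c=bot.get_calibration(n); d=np.load('/tmp/%s2.npz'%n)['d']
    q=cloud(c,d,*b)-o; s=q[(np.linalg.norm(q[:,:2],axis=1)<.035)&(q[:,2]<.02)]
    x=s@ux; y=s@np.array([-ux[1],ux[0],0])
    print(n,len(s),'minz',np.percentile(s[:,2],[0,1,3]))
    t=s[x>.014]; print('tip x',t@ux and 0 if 0 else np.median(t@ux),np.percentile(t[:,2],[2,50,98]),len(t))
    sh=s[(s[:,2]<-.055)&(abs(x)<.007)]; print('shank xy', np.median(sh@ux),np.median(sh@np.array([-ux[1],ux[0],0])))
    cl=s[(np.hypot(x,y)>.009)&(s[:,2]>-.03)]; print('collar z',np.percentile(cl[:,2],[5,50,95]) if len(cl) else None)
    for L in (.085,.09,.095,.1,.105,.11):
        print(L,'foot shank',np.round(proj(c,o-[0,0,L])[:2],1),'tiptop',np.round(proj(c,o+ux*.02-[0,0,L-.0125])[:2],1))
    print('origin',proj(c,o)[:2])
E
```

```text
side 508 minz [-0.0814 -0.08   -0.0784]
tip x 0.01840122254160904 [-0.0801 -0.0734  0.0172] 42
shank xy -0.0009572037748500757 0.005059333790499223
collar z [0.0022 0.0097 0.0192]
0.085 foot shank [365.2 230.9] tiptop [354.7 221.1]
0.09 foot shank [365.1 233.4] tiptop [354.6 223.6]
0.095 foot shank [365.  235.9] tiptop [354.5 226.1]
0.1 foot shank [364.9 238.3] tiptop [354.5 228.6]
0.105 foot shank [364.8 240.8] tiptop [354.4 231. ]
0.11 foot shank [364.7 243.2] tiptop [354.3 233.5]
origin (np.float64(367.37215925607256), np.float64(185.29060411131425))
scene 496 minz [-0.0833 -0.0823 -0.0806]
tip x 0.017119815579155526 [-0.0825  0.0031  0.0195] 87
shank xy 0.0040534486122573085 -0.0011495880036827672
collar z [0.0002 0.007  0.0179]
0.085 foot shank [297.6 149.1] tiptop [303.1 146.6]
0.09 foot shank [297.7 151.8] tiptop [303.2 149.4]
0.095 foot shank [297.7 154.5] tiptop [303.2 152.1]
0.1 foot shank [297.8 157.1] tiptop [303.3 154.9]
0.105 foot shank [297.9 159.8] tiptop [303.4 157.6]
0.11 foot shank [298.  162.4] tiptop [303.4 160.3]
origin (np.float64(296.01101850166935), np.float64(99.98048315511363))
```

The foot's centre line is about 80 mm below the origin, which is about TCP − 94 mm. I move over the tank, with the rod axis 31 mm on the -x side of the bar and the rod yaw at -3.5°.

```bash
python3 -m inch '[{"dx":20,"dy":0.8,"dz":0,"rx":0,"ry":0,"rz":0.0224,"hand":1},{"dx":31,"dy":0.2,"dz":0,"rx":0,"ry":0,"rz":0.0224,"hand":1},{"dx":31,"dy":-0.4,"dz":0,"rx":0,"ry":0,"rz":0.0224,"hand":1},{"dx":31,"dy":-1,"dz":0,"rx":0,"ry":0,"rz":0.0224,"hand":1},{"dx":31,"dy":-1.6,"dz":0,"rx":0,"ry":0,"rz":0.0224,"hand":1},{"dx":31,"dy":-2.2,"dz":0,"rx":0,"ry":0,"rz":0.0224,"hand":1},{"dx":31,"dy":-2.8,"dz":0,"rx":0,"ry":0,"rz":0.0224,"hand":1},{"dx":29,"dy":-3.4,"dz":0,"rx":0,"ry":0,"rz":0.0224,"hand":1},{"dx":23,"dy":-4,"dz":0,"rx":0,"ry":0,"rz":0.0224,"hand":1},{"dx":15.4,"dy":-4.7,"dz":0,"rx":0,"ry":0,"rz":0.0224,"hand":1}]' && python3 -m inch '[{"dx":0,"dy":0,"dz":0,"rx":0,"ry":0,"rz":0,"hand":1},{"dx":0,"dy":0,"dz":0,"rx":0,"ry":0,"rz":0,"hand":1}]'
python3 - <<'E'
from h import *
c,im,d=grab('side','side3'); cv2.imwrite('pics/side3c.png',cv2.resize(im[240:440,180:380,::-1],None,fx=3,fy=3,interpolation=cv2.INTER_CUBIC))
c,im,d=grab('wrist','wrist4')
plan([.4544,.2946,.225],86.5,1)
E
```

```text
clock: 7.8
position: [0.4529, 0.2971, 0.3027]
tool_rot: [-3.14, 0.001, 1.51]
force: [-0.4, 0.0, -0.8]
grip_width: 0.0171
clock: 8.0
position: [0.4535, 0.2951, 0.3032]
tool_rot: [-3.141, 0.002, 1.51]
force: [0.1, -1.3, -1.6]
grip_width: 0.0174
clock 8.1 pos [0.4539 0.2946 0.3037] yaw [-1.79974468e+02  5.03388715e-02  8.64653070e+01] rotvec/row [-0.0004  0.0009 -0.0006] F [-0.2 -1.1 -1. ]
[ 0.1  0.5 78.7]
```

View pics/side3c.png

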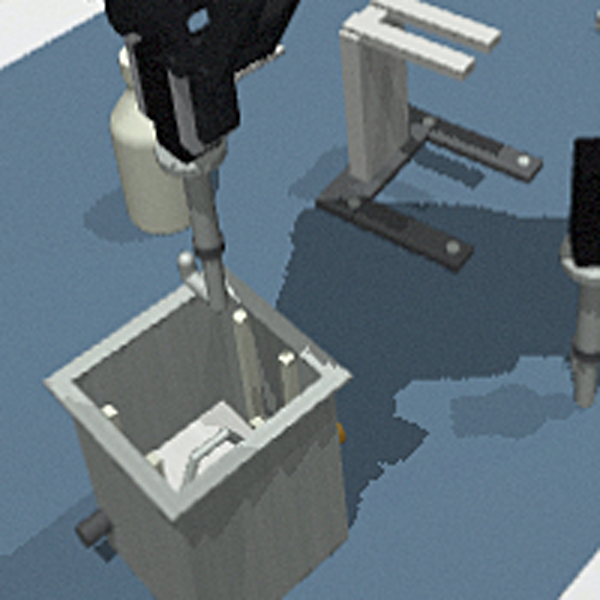

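View pics/wrist4.png

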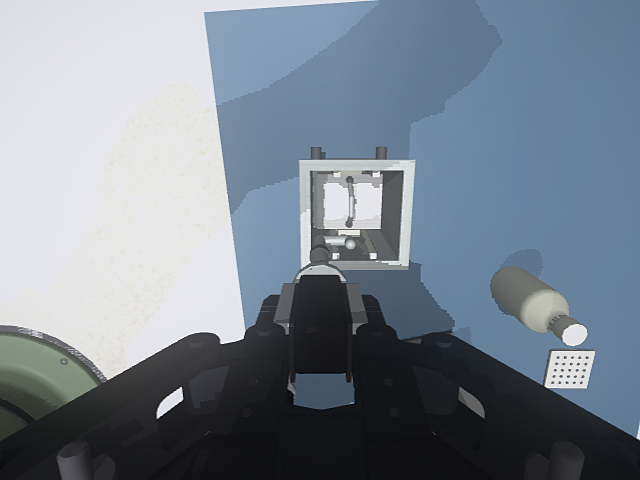

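The wrist view shows the hook foot at (335,243) with its tip at (351,244), and the bar at (351,200) inside the tank. I measure hook against bar in the same picture.

```bash
python3 - <<'E'
from h import *
np.set_printoptions(precision=4,suppress=True)
c=bot.get_calibration('wrist'); d=np.load('/tmp/wrist4.npz')['d']
q=cloud(c,d,290,150,420,280)
s=q[abs(q[:,2]-.13)<.005]; print('rim',cv2.minAreaRect((s[:,:2]*1000).astype(np.float32)))
s=q[abs(q[:,2]-.08)<.004]; s=s[np.linalg.norm(s[:,:2]-[.485,.2925],axis=1)<.018]; print('bar',len(s),np.median(s,0),cv2.fitLine((s[:,:2]*1000).astype(np.float32),cv2.DIST_HUBER,0,.01,.01).ravel())
s=q[(q[:,2]>.17)&(q[:,2]<.26)]; print('rodpart',len(s),s.min(0),s.max(0))
t=s[s[:,2]<.216]; x=t[:,0]; print('foot',len(t),np.median(t,0)); 
m=t[x>.466]; print('tip',len(m),m.min(0),np.median(m,0),m.max(0))
m=t[(x>.459)&(x<.469)]; print('footbar',len(m),np.median(m,0))
E
```

```text
rim ((485.724609375, 292.3454895019531), (99.23346710205078, 98.3524398803711), 86.48883819580078)
bar 126 [0.4853 0.294  0.0819] [  0.0463   0.9989 485.3317 293.5936]
rodpart 710 [0.4485 0.2907 0.2072] [0.477  0.3016 0.2599]
foot 278 [0.4642 0.2964 0.2121]
tip 110 [0.4661 0.2912 0.2072] [0.4695 0.2963 0.2117] [0.4767 0.298  0.2159]
footbar 165 [0.4641 0.2956 0.2121]
```

Relative geometry is confirmed: the tip's outer edge is 6 mm short of the bar, and the shank is 4 mm off the wall. I descend.

```bash
python3 -m inch '[{"dx":-0.5,"dy":0.5,"dz":10,"rx":0,"ry":0,"rz":0,"hand":1},{"dx":-0.5,"dy":0,"dz":18,"rx":0,"ry":0,"rz":0,"hand":1},{"dx":0,"dy":0,"dz":20,"rx":0,"ry":0,"rz":0,"hand":1},{"dx":0,"dy":0,"dz":20,"rx":0,"ry":0,"rz":0,"hand":1},{"dx":0,"dy":0,"dz":20,"rx":0,"ry":0,"rz":0,"hand":1},{"dx":0,"dy":0,"dz":20,"rx":0,"ry":0,"rz":0,"hand":1},{"dx":0,"dy":0,"dz":18,"rx":0,"ry":0,"rz":0,"hand":1},{"dx":0,"dy":0,"dz":10,"rx":0,"ry":0,"rz":0,"hand":1},{"dx":0,"dy":0,"dz":0,"rx":0,"ry":0,"rz":0,"hand":1},{"dx":0,"dy":0,"dz":0,"rx":0,"ry":0,"rz":0,"hand":1}]'
python3 - <<'E'
from h import *
for i in range(3): print(bot.observe()['force'],bot.observe()['position'])
c,im,d=grab('wrist','wrist5'); cv2.imwrite('pics/wrist5c.png',cv2.resize(im[100:300,230:430,::-1],None,fx=3,fy=3,interpolation=cv2.INTER_CUBIC))
c,im,d=grab('side','side5'); cv2.imwrite('pics/side5c.png',cv2.resize(im[280:480,160:360,::-1],None,fx=3,fy=3,interpolation=cv2.INTER_CUBIC))
E
```

```text
clock: 9.1
position: [0.4544, 0.2944, 0.1685]
tool_rot: [3.141, -0.0, 1.51]
force: [0.4, 0.0, -2.2]
grip_width: 0.0174
[ 0.36159751  0.04219964 -2.22649191] [0.45442273 0.29442602 0.16854423]
[ 0.36159751  0.04219964 -2.22649191] [0.45442273 0.29442602 0.16854423]
[ 0.36159751  0.04219964 -2.22649191] [0.45442273 0.29442602 0.16854423]
```

View pics/side5c.png

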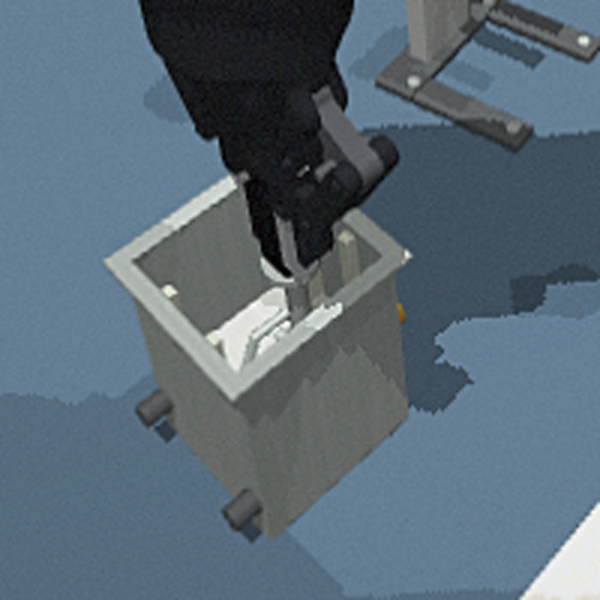

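View pics/wrist5c.png

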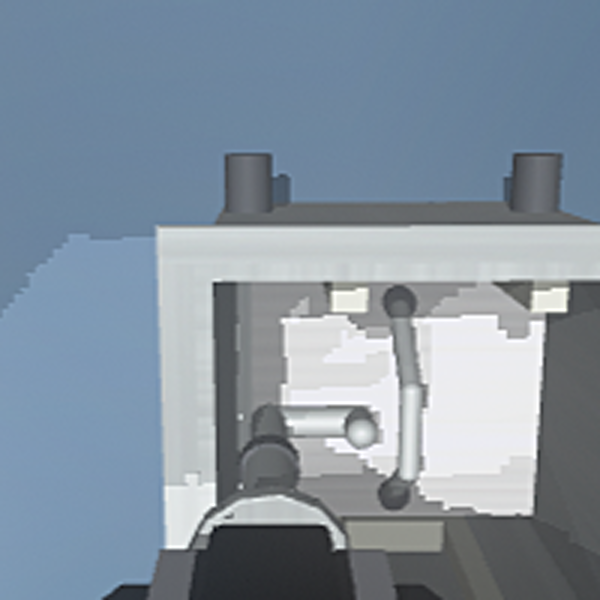

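The hook has entered the tank. The tip at crop (361,430) is just left of the bar at (408,430), and the shank is clear of the wall. Now I feel down for the plate in small steps.

```bash
python3 -m inch '[{"dx":0,"dy":0,"dz":6,"rx":0,"ry":0,"rz":0,"hand":1},{"dx":0,"dy":0,"dz":6,"rx":0,"ry":0,"rz":0,"hand":1},{"dx":0,"dy":0,"dz":3,"rx":0,"ry":0,"rz":0,"hand":1},{"dx":0,"dy":0,"dz":0,"rx":0,"ry":0,"rz":0,"hand":1},{"dx":0,"dy":0,"dz":0,"rx":0,"ry":0,"rz":0,"hand":1}]'; python3 -m inch '[{"dx":0,"dy":0,"dz":1,"rx":0,"ry":0,"rz":0,"hand":1},{"dx":0,"dy":0,"dz":0,"rx":0,"ry":0,"rz":0,"hand":1}]';python3 -m inch '[{"dx":0,"dy":0,"dz":1,"rx":0,"ry":0,"rz":0,"hand":1},{"dx":0,"dy":0,"dz":0,"rx":0,"ry":0,"rz":0,"hand":1}]'
```

```text
clock: 9.7
position: [0.4541, 0.2946, 0.1531]
tool_rot: [-3.141, 0.0, 1.51]
force: [1.4, -0.1, -0.5]
grip_width: 0.0174
clock: 9.9
position: [0.4541, 0.2946, 0.1522]
tool_rot: [3.142, -0.0, 1.51]
force: [-0.2, -0.4, -1.2]
grip_width: 0.0176
clock: 10.1
position: [0.4541, 0.2946, 0.1511]
tool_rot: [-3.141, 0.0, 1.51]
force: [-0.0, 0.2, -1.3]
grip_width: 0.0174
```

```bash
Z='x'; python3 -m inch '[{"dx":0,"dy":0,"dz":1,"rx":0,"ry":0,"rz":0,"hand":1},{"dx":0,"dy":0,"dz":0,"rx":0,"ry":0,"rz":0,"hand":1}]'; python3 -m inch '[{"dx":0,"dy":0,"dz":0.7,"rx":0,"ry":0,"rz":0,"hand":1},{"dx":0,"dy":0,"dz":0,"rx":0,"ry":0,"rz":0,"hand":1}]'
```

```text
clock: 10.3
position: [0.4541, 0.2946, 0.1501]
tool_rot: [-3.142, 0.0, 1.51]
force: [0.1, 0.5, 0.5]
grip_width: 0.0173
clock: 10.5
position: [0.4541, 0.2947, 0.1497]
tool_rot: [-3.142, -0.0, 1.51]
force: [-2.2, -0.9, 4.3]
grip_width: 0.017
```

Contact is felt at TCP z ≈ 0.150 (+4 N), so the foot's centre is at TCP − 94.5 mm, agreeing with the camera. I raise 4.5 mm and slide the hook under the bar.

```bash
python3 -m inch '[{"dx":0,"dy":0,"dz":-3,"rx":0,"ry":0,"rz":0,"hand":1},{"dx":0,"dy":0,"dz":-2,"rx":0,"ry":0,"rz":0,"hand":1},{"dx":0,"dy":0,"dz":0,"rx":0,"ry":0,"rz":0,"hand":1},{"dx":0,"dy":3,"dz":0,"rx":0,"ry":0,"rz":0,"hand":1},{"dx":0,"dy":3,"dz":0,"rx":0,"ry":0,"rz":0,"hand":1},{"dx":0,"dy":3,"dz":0,"rx":0,"ry":0,"rz":0,"hand":1},{"dx":0,"dy":0,"dz":0,"rx":0,"ry":0,"rz":0,"hand":1}]'; python3 -m inch '[{"dx":0,"dy":3,"dz":0,"rx":0,"ry":0,"rz":0,"hand":1},{"dx":0,"dy":3,"dz":0,"rx":0,"ry":0,"rz":0,"hand":1},{"dx":0,"dy":0,"dz":0,"rx":0,"ry":0,"rz":0,"hand":1}]'
```

```text
clock: 11.2
position: [0.4636, 0.2939, 0.1544]
tool_rot: [3.141, 0.0, 1.51]
force: [0.6, 0.1, -0.7]
grip_width: 0.0171
clock: 11.5
position: [0.4695, 0.2936, 0.1545]
tool_rot: [3.141, -0.0, 1.51]
force: [0.7, -0.1, -0.4]
grip_width: 0.0172
```

```bash
python3 -m inch '[{"dx":0,"dy":3,"dz":0,"rx":0,"ry":0,"rz":0,"hand":1},{"dx":0,"dy":2.8,"dz":0,"rx":0,"ry":0,"rz":0,"hand":1},{"dx":0,"dy":0,"dz":0,"rx":0,"ry":0,"rz":0,"hand":1}]'
python3 - <<'E'
from h import *
c,im,d=grab('wrist','wrist6'); cv2.imwrite('pics/wrist6c.png',cv2.resize(im[100:300,230:430,::-1],None,fx=3,fy=3,interpolation=cv2.INTER_CUBIC))
print(bot.observe()['position'])
E
```

```text
clock: 11.8
position: [0.4753, 0.2932, 0.1545]
tool_rot: [3.141, 0.0, 1.51]
force: [0.8, 0.5, -1.2]
grip_width: 0.0175
[0.47506265 0.29323156 0.15443949]
```

View pics/wrist6c.png

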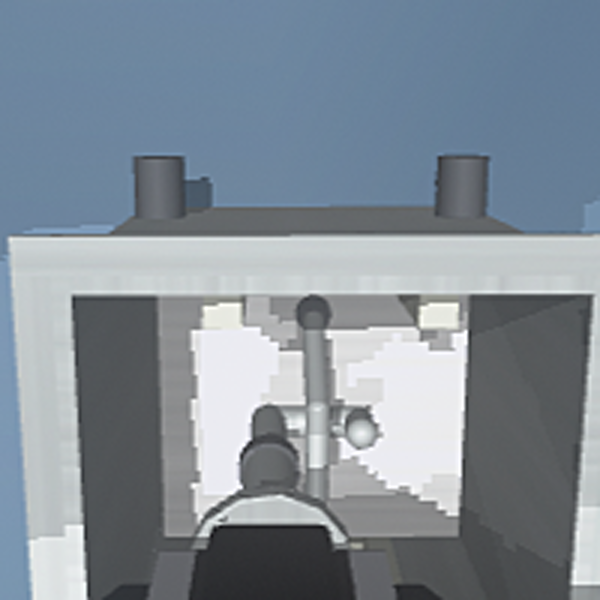

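The bar now lies in the hook's mouth, with the shank at (268,430), the bar at (316,430) and the tip at (361,430). I lift gently.

```bash
python3 -m inch '[{"dx":0,"dy":0,"dz":-4,"rx":0,"ry":0,"rz":0,"hand":1},{"dx":0,"dy":0,"dz":-4,"rx":0,"ry":0,"rz":0,"hand":1},{"dx":0,"dy":0,"dz":-2,"rx":0,"ry":0,"rz":0,"hand":1},{"dx":0,"dy":0,"dz":-1.5,"rx":0,"ry":0,"rz":0,"hand":1},{"dx":0,"dy":0,"dz":-1.5,"rx":0,"ry":0,"rz":0,"hand":1},{"dx":0,"dy":0,"dz":-1.5,"rx":0,"ry":0,"rz":0,"hand":1},{"dx":0,"dy":0,"dz":-1.5,"rx":0,"ry":0,"rz":0,"hand":1},{"dx":0,"dy":0,"dz":-1.5,"rx":0,"ry":0,"rz":0,"hand":1},{"dx":0,"dy":0,"dz":-1.5,"rx":0,"ry":0,"rz":0,"hand":1},{"dx":0,"dy":0,"dz":0,"rx":0,"ry":0,"rz":0,"hand":1}]'
python3 - <<'E'
from h import *
c,im,d=grab('wrist','wrist7'); cv2.imwrite('pics/wrist7c.png',cv2.resize(im[100:300,230:430,::-1],None,fx=3,fy=3,interpolation=cv2.INTER_CUBIC))
print(bot.observe()['position'],bot.observe()['force'])
E
```

```text
clock: 12.85
position: [0.4749, 0.2933, 0.1736]
tool_rot: [3.142, -0.0, 1.51]
force: [0.1, 0.1, -5.2]
grip_width: 0.0175
[0.47488375 0.29330103 0.17350948] [ 0.12638426 -0.21009294 -5.26658639]
```

View pics/wrist7c.png

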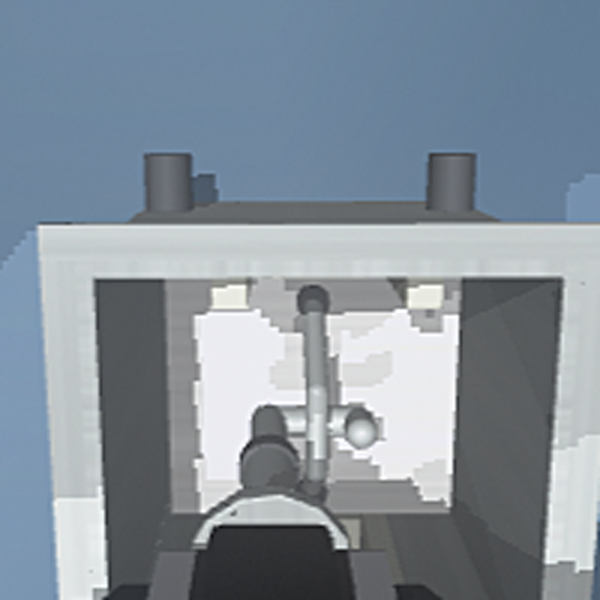

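The carrier hangs on the hook: about 4 N of load, no side force, square in its channels. I draw it straight up.

```bash
python3 -m inch '[{"dx":0,"dy":0,"dz":-4,"rx":0,"ry":0,"rz":0,"hand":1},{"dx":0,"dy":0,"dz":-7,"rx":0,"ry":0,"rz":0,"hand":1},{"dx":0,"dy":0,"dz":-8,"rx":0,"ry":0,"rz":0,"hand":1},{"dx":0,"dy":0,"dz":-8,"rx":0,"ry":0,"rz":0,"hand":1},{"dx":0,"dy":0,"dz":-8,"rx":0,"ry":0,"rz":0,"hand":1},{"dx":0,"dy":0,"dz":-8,"rx":0,"ry":0,"rz":0,"hand":1}]'; python3 -m inch '[{"dx":0,"dy":0,"dz":-8,"rx":0,"ry":0,"rz":0,"hand":1},{"dx":0,"dy":0,"dz":-8,"rx":0,"ry":0,"rz":0,"hand":1},{"dx":0,"dy":0,"dz":-8,"rx":0,"ry":0,"rz":0,"hand":1},{"dx":0,"dy":0,"dz":-8,"rx":0,"ry":0,"rz":0,"hand":1},{"dx":0,"dy":0,"dz":-8,"rx":0,"ry":0,"rz":0,"hand":1},{"dx":0,"dy":0,"dz":-8,"rx":0,"ry":0,"rz":0,"hand":1}]'
```

```text
clock: 13.5
position: [0.4749, 0.2934, 0.2174]
tool_rot: [3.141, -0.0, 1.51]
force: [-0.1, 0.4, -5.3]
grip_width: 0.0172
clock: 14.1
position: [0.4749, 0.2933, 0.2651]
tool_rot: [-3.142, 0.0, 1.51]
force: [0.1, 0.6, -5.0]
grip_width: 0.0173
```

```bash
python3 -m inch '[{"dx":0,"dy":0,"dz":-9,"rx":0,"ry":0,"rz":0,"hand":1},{"dx":0,"dy":0,"dz":-9,"rx":0,"ry":0,"rz":0,"hand":1},{"dx":0,"dy":0,"dz":-9,"rx":0,"ry":0,"rz":0,"hand":1},{"dx":0,"dy":0,"dz":-9,"rx":0,"ry":0,"rz":0,"hand":1},{"dx":0,"dy":0,"dz":-9,"rx":0,"ry":0,"rz":0,"hand":1},{"dx":0,"dy":0,"dz":-9,"rx":0,"ry":0,"rz":0,"hand":1},{"dx":0,"dy":0,"dz":-9,"rx":0,"ry":0,"rz":0,"hand":1},{"dx":0,"dy":0,"dz":-9,"rx":0,"ry":0,"rz":0,"hand":1},{"dx":0,"dy":0,"dz":-9,"rx":0,"ry":0,"rz":0,"hand":1},{"dx":0,"dy":0,"dz":-9,"rx":0,"ry":0,"rz":0,"hand":1}]'; python3 -m inch '[{"dx":0,"dy":0,"dz":-4,"rx":0,"ry":0,"rz":0,"hand":1},{"dx":0,"dy":0,"dz":0,"rx":0,"ry":0,"rz":0,"hand":1},{"dx":0,"dy":0,"dz":0,"rx":0,"ry":0,"rz":0,"hand":1}]'
python3 - <<'E'
from h import *
c,im,d=grab('side','side8'); cv2.imwrite('pics/side8c.png',cv2.resize(im[200:460,130:390,::-1],None,fx=2.3,fy=2.3,interpolation=cv2.INTER_CUBIC))
c,im,d=grab('wrist','wrist8'); cv2.imwrite('pics/wrist8c.png',im[:,:,::-1])
print(bot.observe())
E
```

```text
clock: 15.1
position: [0.4749, 0.2933, 0.3552]
tool_rot: [-3.142, 0.0, 1.51]
force: [-0.4, 0.1, -4.8]
grip_width: 0.0173
clock: 15.4
position: [0.4748, 0.2933, 0.3582]
tool_rot: [-3.141, 0.0, 1.51]
force: [0.5, 1.1, -6.0]
grip_width: 0.0173
{'clock': 15.5, 'qpos': array([-0.90341392,  0.31347308,  0.32520109,  1.61873529, -0.10470585,
        1.22730077, -0.61837257]), 'qd': array([ 1.57289144e-03,  3.92549539e-04,  6.61685932e-05, -5.65020282e-04,
        1.61671964e-03,  1.33666434e-03,  4.20519941e-04]), 'joint_efforts': array([ 9.62944207e-03, -7.41632938e+01,  6.20639607e+00, -4.28421950e+01,
        3.99784022e-02, -2.86381325e-02, -1.18536018e-04]), 'position': array([0.47475621, 0.29325734, 0.35806819]), 'tool_rot': array([-3.14109238e+00,  5.26334800e-04,  1.51001455e+00]), 'force': array([-0.06359559,  0.8011792 , -5.20402688]), 'moment': array([-0.03252473, -0.0101561 ,  0.03020737]), 'grip_width': 0.0173964678631157}
```

View pics/side8c.png

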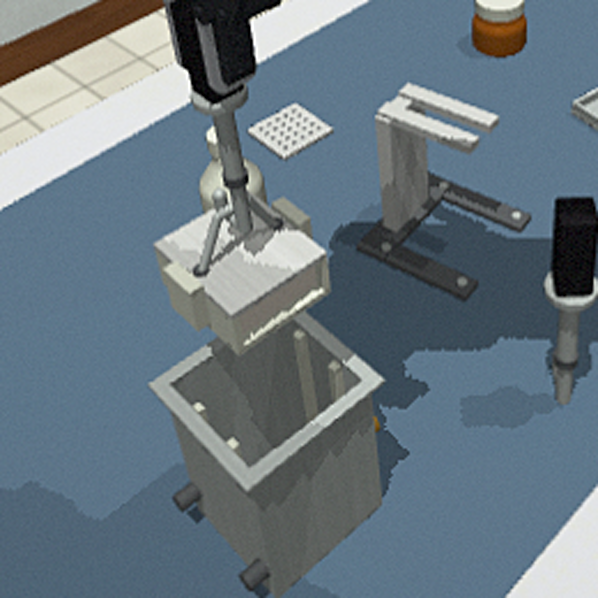

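View pics/wrist8c.png

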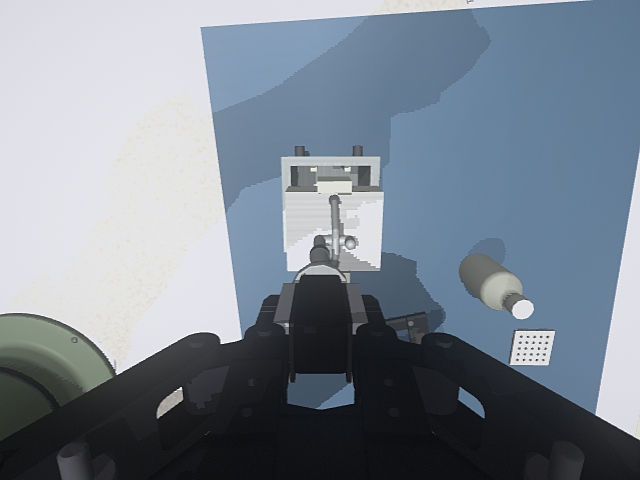

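The carrier hangs level about 8 cm above the rim, at (240,290) in the side crop, and step 1 looks met. I carry it smoothly to the tray.

```bash
python3 -m inch '[{"dx":-4,"dy":0,"dz":0,"rx":0,"ry":0,"rz":0,"hand":1},{"dx":-8,"dy":0.5,"dz":0,"rx":0,"ry":0,"rz":0.005,"hand":1},{"dx":-12,"dy":1,"dz":0,"rx":0,"ry":0,"rz":0.01,"hand":1},{"dx":-16,"dy":1,"dz":0,"rx":0,"ry":0,"rz":0.015,"hand":1},{"dx":-19,"dy":1,"dz":0,"rx":0,"ry":0,"rz":0.015,"hand":1},{"dx":-21,"dy":1,"dz":0,"rx":0,"ry":0,"rz":0.015,"hand":1},{"dx":-22,"dy":1,"dz":0,"rx":0,"ry":0,"rz":0.015,"hand":1},{"dx":-22,"dy":1,"dz":0,"rx":0,"ry":0,"rz":0.015,"hand":1},{"dx":-22,"dy":0,"dz":0,"rx":0,"ry":0,"rz":0.01,"hand":1},{"dx":-22,"dy":0,"dz":0,"rx":0,"ry":0,"rz":0.005,"hand":1}]'
python3 -c "
from h import *
plan([.5068,-.2213,.358],80.5,1)"
```

```text
clock: 16.5
position: [0.4618, 0.1239, 0.3586]
tool_rot: [3.142, -0.0, 1.404]
force: [-0.4, 0.6, -5.3]
grip_width: 0.0173
clock 16.5 pos [0.4618 0.1239 0.3586] yaw [ 1.79997380e+02 -6.64265120e-03  8.04430059e+01] rotvec/row [ 0.     -0.0001 -0.001 ] F [-0.4  0.6 -5.3]
[-332.9  101.6    0.5]
```

```bash
python3 -m inch '[{"dx":-22,"dy":2,"dz":0,"rx":0,"ry":0,"rz":0,"hand":1},{"dx":-22,"dy":4,"dz":0,"rx":0,"ry":0,"rz":0,"hand":1},{"dx":-22,"dy":6,"dz":0,"rx":0,"ry":0,"rz":0,"hand":1},{"dx":-22,"dy":7,"dz":0,"rx":0,"ry":0,"rz":0,"hand":1},{"dx":-22,"dy":7,"dz":0,"rx":0,"ry":0,"rz":0,"hand":1},{"dx":-22,"dy":7,"dz":0,"rx":0,"ry":0,"rz":0,"hand":1},{"dx":-22,"dy":7,"dz":0,"rx":0,"ry":0,"rz":0,"hand":1},{"dx":-22,"dy":7,"dz":0,"rx":0,"ry":0,"rz":0,"hand":1},{"dx":-22,"dy":7,"dz":0,"rx":0,"ry":0,"rz":0,"hand":1},{"dx":-22,"dy":7,"dz":0,"rx":0,"ry":0,"rz":0,"hand":1}]'; python3 -m inch '[{"dx":-22,"dy":7,"dz":0,"rx":0,"ry":0,"rz":0,"hand":1},{"dx":-20,"dy":7,"dz":0,"rx":0,"ry":0,"rz":0,"hand":1},{"dx":-17,"dy":7,"dz":0,"rx":0,"ry":0,"rz":0,"hand":1},{"dx":-14,"dy":6,"dz":0,"rx":0,"ry":0,"rz":0,"hand":1},{"dx":-10,"dy":5,"dz":0,"rx":0,"ry":0,"rz":0,"hand":1},{"dx":-7,"dy":3,"dz":0,"rx":0,"ry":0,"rz":0,"hand":1},{"dx":-4,"dy":2,"dz":0,"rx":0,"ry":0,"rz":0,"hand":1},{"dx":-2,"dy":1,"dz":0,"rx":0,"ry":0,"rz":0,"hand":1},{"dx":0,"dy":0,"dz":0,"rx":0,"ry":0,"rz":0,"hand":1},{"dx":0,"dy":0,"dz":0,"rx":0,"ry":0,"rz":0,"hand":1}]'
python3 -c "
from h import *
plan([.5068,-.2213,.358],80.5,1)
print(bot.observe()['qpos'])"
```

```text
clock: 17.5
position: [0.4855, -0.1029, 0.3586]
tool_rot: [3.141, -0.0, 1.405]
force: [0.2, -0.6, -5.4]
grip_width: 0.0174
clock: 18.5
position: [0.5077, -0.2017, 0.3585]
tool_rot: [-3.142, -0.0, 1.405]
force: [-0.7, 1.0, -6.2]
grip_width: 0.0176
clock 18.5 pos [ 0.5077 -0.2017  0.3585] yaw [-1.79996478e+02 -1.15794635e-02  8.05287381e+01] rotvec/row [-0.0001 -0.0002  0.0005] F [-0.7  1.  -6.2]
[-19.5   2.3   0.5]
[-0.19263056  0.32351589  0.61871978  1.65752336 -0.19753431  1.22386939
  0.30381035]
```

```bash
python3 -m inch '[{"dx":-3,"dy":0.3,"dz":4,"rx":0,"ry":0,"rz":0,"hand":1},{"dx":-5,"dy":0.8,"dz":8,"rx":0,"ry":0,"rz":0,"hand":1},{"dx":-5,"dy":0.8,"dz":14,"rx":0,"ry":0,"rz":0,"hand":1},{"dx":-4,"dy":0.4,"dz":18,"rx":0,"ry":0,"rz":0,"hand":1},{"dx":-2,"dy":0,"dz":20,"rx":0,"ry":0,"rz":0,"hand":1},{"dx":-0.5,"dy":0,"dz":20,"rx":0,"ry":0,"rz":0,"hand":1},{"dx":0,"dy":0,"dz":20,"rx":0,"ry":0,"rz":0,"hand":1},{"dx":0,"dy":0,"dz":18,"rx":0,"ry":0,"rz":0,"hand":1},{"dx":0,"dy":0,"dz":14,"rx":0,"ry":0,"rz":0,"hand":1},{"dx":0,"dy":0,"dz":10,"rx":0,"ry":0,"rz":0,"hand":1}]'; python3 -m inch '[{"dx":0,"dy":0,"dz":6,"rx":0,"ry":0,"rz":0,"hand":1},{"dx":0,"dy":0,"dz":3,"rx":0,"ry":0,"rz":0,"hand":1},{"dx":0,"dy":0,"dz":0,"rx":0,"ry":0,"rz":0,"hand":1},{"dx":0,"dy":0,"dz":0,"rx":0,"ry":0,"rz":0,"hand":1},{"dx":0,"dy":0,"dz":0,"rx":0,"ry":0,"rz":0,"hand":1}]'
python3 - <<'E'
from h import *
np.set_printoptions(precision=4,suppress=True)
c,im,d=grab('scene','scene9'); cv2.imwrite('pics/scene9c.png',cv2.resize(im[170:340,90:260,::-1],None,fx=3.5,fy=3.5,interpolation=cv2.INTER_CUBIC))
o=bot.observe(); print(o['position'],o['force'])
c,im,d=grab('wrist','wrist9')
q=cloud(c,d,0,0,640,400)
zc=o['position'][2]-.1465
q=q[np.linalg.norm(q[:,:2]-[.517,-.223],axis=1)<.12]
s=q[abs(q[:,2]-(zc+.03))<.004]; print('plate',np.median(s,0),cv2.minAreaRect((s[:,:2]*1000).astype(np.float32)),len(s))
s=q[abs(q[:,2]-.016)<.003]; print('tray',s.min(0),s.max(0),cv2.minAreaRect((s[:,:2]*1000).astype(np.float32)),len(s))
s=q[abs(q[:,2]-(zc+.058))<.004]; s=s[np.linalg.norm(s[:,:2]-[.517,-.223],axis=1)<.015];print('bar',np.median(s,0),len(s))
E
```

```text
clock: 19.5
position: [0.5062, -0.2219, 0.2109]
tool_rot: [-3.14, 0.0, 1.405]
force: [1.2, -0.3, -5.1]
grip_width: 0.017
clock: 20.0
position: [0.507, -0.2218, 0.204]
tool_rot: [3.141, 0.0, 1.405]
force: [-0.4, -0.6, -4.7]
grip_width: 0.017
[ 0.507  -0.2218  0.2039] [ 0.7654  0.0309 -4.6315]
plate [ 0.5225 -0.2168  0.087 ] ((517.7105102539062, -223.1540985107422), (76.52095031738281, 70.34185791015625), 80.63986206054688) 6439
tray [ 0.4426 -0.2979  0.013 ] [ 0.5914 -0.1497  0.0182] ((517.231201171875, -224.08343505859375), (129.55044555664062, 130.38197326660156), 80.39728546142578) 2196
bar [ 0.5177 -0.2213  0.1161] 455
```

View pics/scene9c.png

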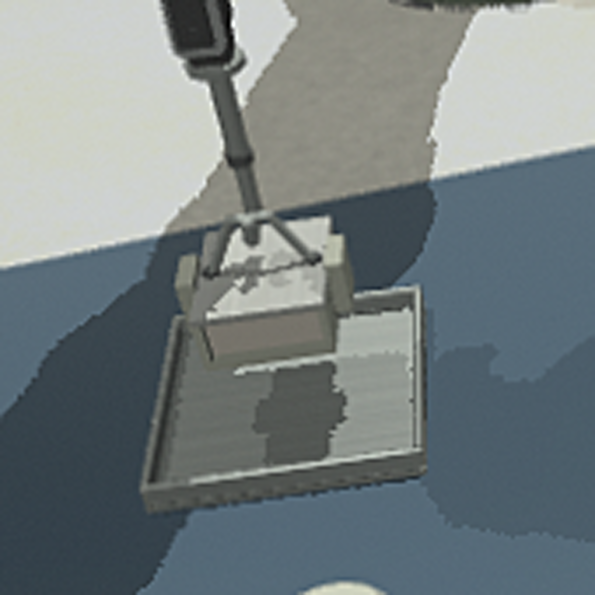

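View pics/wrist9.png

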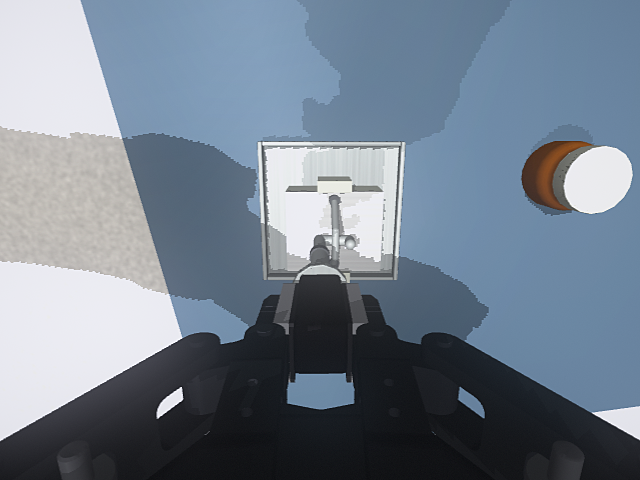

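The plate centre is within about 1.5 mm of the tray centre and aligned, so I lower it, finishing slowly.

```bash
python3 -m inch '[{"dx":0,"dy":0,"dz":4,"rx":0,"ry":0,"rz":0,"hand":1},{"dx":0,"dy":0,"dz":8,"rx":0,"ry":0,"rz":0,"hand":1},{"dx":0,"dy":0,"dz":10,"rx":0,"ry":0,"rz":0,"hand":1},{"dx":0,"dy":0,"dz":10,"rx":0,"ry":0,"rz":0,"hand":1},{"dx":0,"dy":0,"dz":7,"rx":0,"ry":0,"rz":0,"hand":1},{"dx":0,"dy":0,"dz":4,"rx":0,"ry":0,"rz":0,"hand":1},{"dx":0,"dy":0,"dz":2,"rx":0,"ry":0,"rz":0,"hand":1},{"dx":0,"dy":0,"dz":1.5,"rx":0,"ry":0,"rz":0,"hand":1},{"dx":0,"dy":0,"dz":1.5,"rx":0,"ry":0,"rz":0,"hand":1},{"dx":0,"dy":0,"dz":0,"rx":0,"ry":0,"rz":0,"hand":1}]'; python3 -m inch '[{"dx":0,"dy":0,"dz":1.5,"rx":0,"ry":0,"rz":0,"hand":1},{"dx":0,"dy":0,"dz":1.5,"rx":0,"ry":0,"rz":0,"hand":1},{"dx":0,"dy":0,"dz":1.5,"rx":0,"ry":0,"rz":0,"hand":1},{"dx":0,"dy":0,"dz":1.5,"rx":0,"ry":0,"rz":0,"hand":1},{"dx":0,"dy":0,"dz":0,"rx":0,"ry":0,"rz":0,"hand":1}]'
```

```text
clock: 21.1
position: [0.5068, -0.2217, 0.1555]
tool_rot: [3.141, -0.0, 1.405]
force: [0.2, 0.1, -4.8]
grip_width: 0.0174
clock: 21.6
position: [0.5069, -0.2218, 0.1495]
tool_rot: [3.141, 0.0, 1.405]
force: [-0.1, 1.2, -1.2]
grip_width: 0.0172
```

Weight is off the hook. I lower it to mid-gap, back out along -hook x, then raise.

```bash
python3 -m inch '[{"dx":0,"dy":0,"dz":4,"rx":0,"ry":0,"rz":0,"hand":1},{"dx":0,"dy":0,"dz":5,"rx":0,"ry":0,"rz":0,"hand":1},{"dx":0,"dy":0,"dz":4,"rx":0,"ry":0,"rz":0,"hand":1},{"dx":0,"dy":0,"dz":0,"rx":0,"ry":0,"rz":0,"hand":1},{"dx":0,"dy":-3,"dz":0,"rx":0,"ry":0,"rz":0,"hand":1},{"dx":0,"dy":-4,"dz":0,"rx":0,"ry":0,"rz":0,"hand":1},{"dx":0,"dy":0,"dz":0,"rx":0,"ry":0,"rz":0,"hand":1}]'; python3 -m inch '[{"dx":0,"dy":-4,"dz":0,"rx":0,"ry":0,"rz":0,"hand":1},{"dx":0,"dy":-4,"dz":0,"rx":0,"ry":0,"rz":0,"hand":1},{"dx":0,"dy":-5,"dz":0,"rx":0,"ry":0,"rz":0,"hand":1},{"dx":0,"dy":-4,"dz":0,"rx":0,"ry":0,"rz":0,"hand":1},{"dx":0,"dy":0,"dz":0,"rx":0,"ry":0,"rz":0,"hand":1}]'
python3 - <<'E'
from h import *
c,im,d=grab('wrist','wrist10'); cv2.imwrite('pics/wrist10c.png',cv2.resize(im[120:320,220:440,::-1],None,fx=3,fy=3,interpolation=cv2.INTER_CUBIC))
print(bot.observe()['position'],bot.observe()['force'])
E
```

```text
clock: 22.3
position: [0.4993, -0.2206, 0.1367]
tool_rot: [-3.141, -0.0, 1.405]
force: [-0.3, -0.2, -1.2]
grip_width: 0.017
clock: 22.8
position: [0.4825, -0.2177, 0.1366]
tool_rot: [-3.141, -0.0, 1.405]
force: [-0.5, -0.4, -1.1]
grip_width: 0.0173
[ 0.48291686 -0.21773723  0.13659654] [ 0.64238313  0.31634893 -1.33331499]
```

View pics/wrist10c.png

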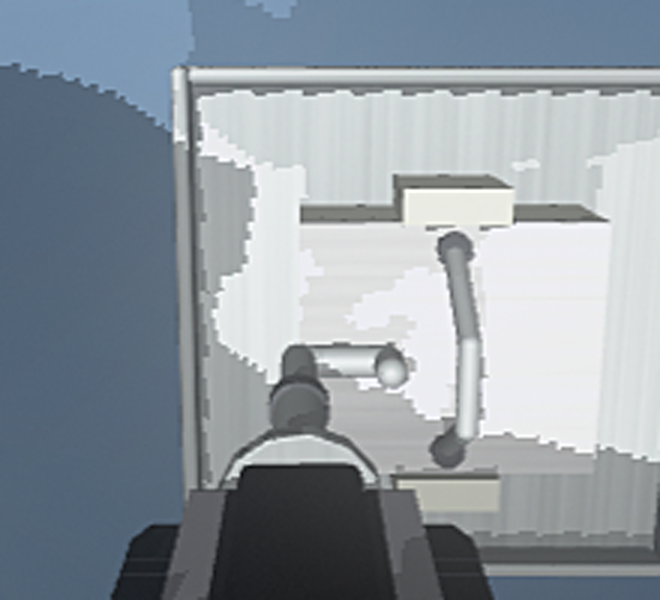

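The tip at (392,368) is well clear of the bar at (468,385), so I raise.

```bash
python3 -m inch '[{"dx":0,"dy":0,"dz":-6,"rx":0,"ry":0,"rz":0,"hand":1},{"dx":0,"dy":0,"dz":-15,"rx":0,"ry":0,"rz":0,"hand":1},{"dx":0,"dy":0,"dz":-25,"rx":0,"ry":0,"rz":0,"hand":1},{"dx":0,"dy":0,"dz":-35,"rx":0,"ry":0,"rz":0,"hand":1},{"dx":0,"dy":0,"dz":-35,"rx":0,"ry":0,"rz":0,"hand":1},{"dx":0,"dy":0,"dz":-25,"rx":0,"ry":0,"rz":0,"hand":1},{"dx":0,"dy":0,"dz":-10,"rx":0,"ry":0,"rz":0,"hand":1},{"dx":0,"dy":0,"dz":0,"rx":0,"ry":0,"rz":0,"hand":1}]'
python3 - <<'E'
from h import *
c,im,d=grab('scene','scene11'); cv2.imwrite('pics/scene11c.png',cv2.resize(im[170:340,90:260,::-1],None,fx=3.5,fy=3.5,interpolation=cv2.INTER_CUBIC))
plan([.4863,.0225,.288],99.4,9)
E
```

```text
clock: 23.65
position: [0.4835, -0.2179, 0.2884]
tool_rot: [3.14, -0.0, 1.405]
force: [-0.4, 0.2, -1.7]
grip_width: 0.0174
clock 23.7 pos [ 0.4831 -0.2176  0.2872] yaw [ 1.79992657e+02 -8.76072531e-03  8.05197450e+01] rotvec/row [ 0.     -0.     -0.0366] F [-0.2 -0.  -2. ]
[26.4 -4.  -0.1]
[26.5 -3.1 -0.1]
[26.6 -2.1 -0.1]
[26.7 -1.1 -0.1]
[26.7 -0.2 -0.1]
[26.7  0.8 -0.1]
[26.6  1.8 -0.1]
[26.5  2.8 -0.1]
[26.4  3.7 -0.1]
```

View pics/scene11c.png

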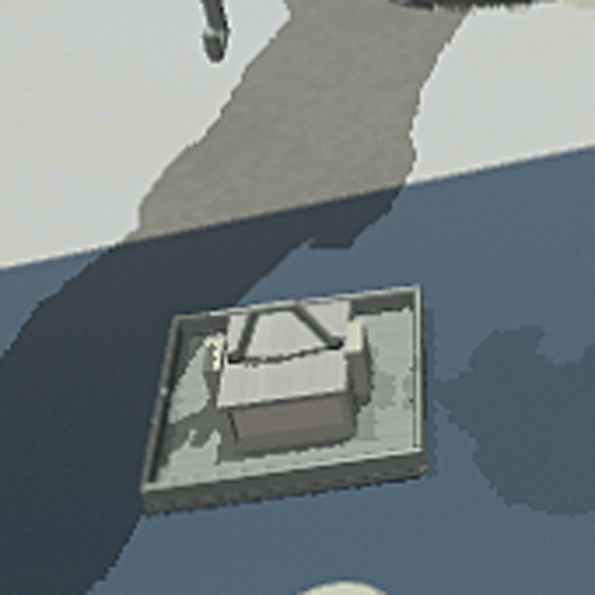

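The carrier stands upright in the middle of the tray at crop (290,380). Next, back to the stand.

```bash
python3 -m inch '[{"dx":20,"dy":-3,"dz":0,"rx":0,"ry":0,"rz":-0.0366,"hand":1},{"dx":30,"dy":-3.6,"dz":0,"rx":0,"ry":0,"rz":-0.0366,"hand":1},{"dx":34,"dy":-2.7,"dz":0,"rx":0,"ry":0,"rz":-0.0366,"hand":1},{"dx":34,"dy":-1.4,"dz":0,"rx":0,"ry":0,"rz":-0.0366,"hand":1},{"dx":34,"dy":-0.2,"dz":0,"rx":0,"ry":0,"rz":-0.0366,"hand":1},{"dx":34,"dy":1,"dz":0,"rx":0,"ry":0,"rz":-0.0366,"hand":1},{"dx":28,"dy":1.9,"dz":0,"rx":0,"ry":0,"rz":-0.0366,"hand":1},{"dx":17,"dy":1.8,"dz":0,"rx":0,"ry":0,"rz":-0.0366,"hand":1},{"dx":8,"dy":1.1,"dz":0,"rx":0,"ry":0,"rz":-0.0366,"hand":1},{"dx":0,"dy":0,"dz":0,"rx":0,"ry":0,"rz":0,"hand":1}]'; python3 -m inch '[{"dx":0,"dy":0,"dz":20,"rx":0,"ry":0,"rz":0,"hand":1},{"dx":0,"dy":0,"dz":30,"rx":0,"ry":0,"rz":0,"hand":1},{"dx":0,"dy":0,"dz":30,"rx":0,"ry":0,"rz":0,"hand":1},{"dx":0,"dy":0,"dz":25,"rx":0,"ry":0,"rz":0,"hand":1},{"dx":0,"dy":0,"dz":15,"rx":0,"ry":0,"rz":0,"hand":1},{"dx":0,"dy":0,"dz":9,"rx":0,"ry":0,"rz":0,"hand":1},{"dx":0,"dy":0,"dz":0,"rx":0,"ry":0,"rz":0,"hand":1},{"dx":0,"dy":0,"dz":0,"rx":0,"ry":0,"rz":0,"hand":1}]'
python3 -c "
from h import *
plan([.5603,.0349,.158],99.4,1)"
```

```text
clock: 24.7
position: [0.4862, 0.0221, 0.287]
tool_rot: [-3.141, 0.0, 1.736]
force: [-0.2, -1.6, -2.7]
grip_width: 0.0174
clock: 25.5
position: [0.4866, 0.0214, 0.159]
tool_rot: [3.141, 0.0, 1.733]
force: [-0.2, -0.3, -0.9]
grip_width: 0.0171
clock 25.5 pos [0.4866 0.0214 0.159 ] yaw [1.79969143e+02 1.46140082e-02 9.93124917e+01] rotvec/row [ 0.0005  0.0003 -0.0015] F [-0.2 -0.3 -0.9]
[ 1.4 74.9  1.1]
```

```bash
python3 -m inch '[{"dx":1.2,"dy":8,"dz":0,"rx":0,"ry":0,"rz":0,"hand":1},{"dx":0,"dy":12,"dz":0,"rx":0,"ry":0,"rz":0,"hand":1},{"dx":0,"dy":10,"dz":0,"rx":0,"ry":0,"rz":0,"hand":1},{"dx":0,"dy":5,"dz":0,"rx":0,"ry":0,"rz":0,"hand":1},{"dx":0,"dy":0,"dz":0,"rx":0,"ry":0,"rz":0,"hand":1}]'
python3 - <<'E'
from h import *
c,im,d=grab('side','side12'); cv2.imwrite('pics/side12c.png',cv2.resize(im[190:340,270:420,::-1],None,fx=4,fy=4,interpolation=cv2.INTER_CUBIC))
plan([.5603,.0349,.158],99.4,1)
E
```

```text
clock: 26.0
position: [0.5214, 0.029, 0.1584]
tool_rot: [3.141, 0.0, 1.735]
force: [-0.9, -1.1, -1.9]
grip_width: 0.0171
clock 26.05 pos [0.5207 0.0288 0.1583] yaw [-1.79979216e+02  1.10606144e-02  9.93682562e+01] rotvec/row [-0.0004  0.0002 -0.0006] F [-0.5 -0.2 -1.3]
[-0.5 40.   0.3]
```

View pics/side12c.png

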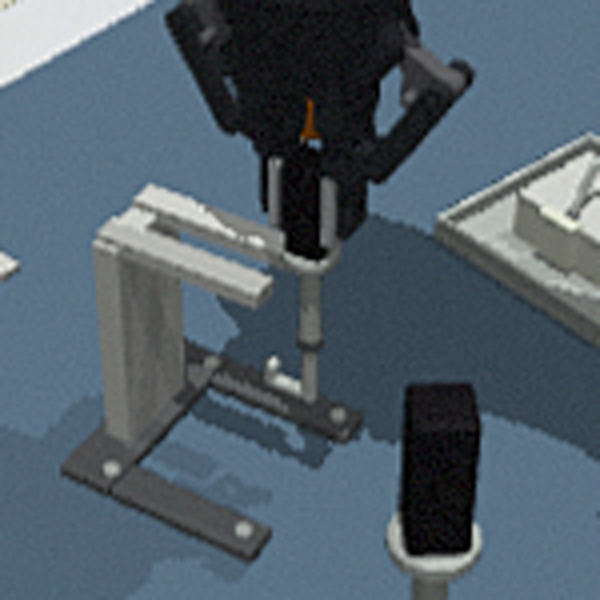

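The rod stands upright at the slot's mouth with its collar above the arms and the hook pointing to the column. I continue in.

```bash
python3 -m inch '[{"dx":-0.4,"dy":7,"dz":0,"rx":0,"ry":0,"rz":0,"hand":1},{"dx":0,"dy":11,"dz":0,"rx":0,"ry":0,"rz":0,"hand":1},{"dx":0,"dy":11,"dz":0,"rx":0,"ry":0,"rz":0,"hand":1},{"dx":0,"dy":8,"dz":0,"rx":0,"ry":0,"rz":0,"hand":1},{"dx":0,"dy":3,"dz":0,"rx":0,"ry":0,"rz":0,"hand":1},{"dx":0,"dy":0,"dz":0,"rx":0,"ry":0,"rz":0,"hand":1}]'; python3 -m inch '[{"dx":0,"dy":0,"dz":4,"rx":0,"ry":0,"rz":0,"hand":1},{"dx":0,"dy":0,"dz":3,"rx":0,"ry":0,"rz":0,"hand":1},{"dx":0,"dy":0,"dz":2,"rx":0,"ry":0,"rz":0,"hand":1},{"dx":0,"dy":0,"dz":1,"rx":0,"ry":0,"rz":0,"hand":1},{"dx":0,"dy":0,"dz":0,"rx":0,"ry":0,"rz":0,"hand":1}]'
```

```text
clock: 26.65
position: [0.5604, 0.035, 0.1583]
tool_rot: [-3.141, 0.0, 1.734]
force: [0.6, 0.2, -1.8]
grip_width: 0.0177
clock: 27.15
position: [0.56, 0.035, 0.1484]
tool_rot: [-3.141, 0.0, 1.734]
force: [-0.9, 0.5, -1.8]
grip_width: 0.0169
```

```bash
python3 -m inch '[{"dx":0,"dy":0,"dz":1,"rx":0,"ry":0,"rz":0,"hand":1},{"dx":0,"dy":0,"dz":0.7,"rx":0,"ry":0,"rz":0,"hand":1},{"dx":0,"dy":0,"dz":0,"rx":0,"ry":0,"rz":0,"hand":1}]'; python3 -m inch '[{"dx":0,"dy":0,"dz":0.7,"rx":0,"ry":0,"rz":0,"hand":1},{"dx":0,"dy":0,"dz":0,"rx":0,"ry":0,"rz":0,"hand":1}]'
```

```text
clock: 27.45
position: [0.5601, 0.035, 0.1468]
tool_rot: [-3.142, -0.0, 1.734]
force: [0.6, 0.3, -0.9]
grip_width: 0.0168
clock: 27.65
position: [0.5602, 0.035, 0.1462]
tool_rot: [3.141, -0.0, 1.734]
force: [0.1, 0.7, 0.6]
grip_width: 0.0175
```

Collar contact is felt (the force went from -1.3 to +0.6 N). I release.

```bash
python3 -m inch '[{"dx":0,"dy":0,"dz":0,"rx":0,"ry":0,"rz":0,"hand":0.5},{"dx":0,"dy":0,"dz":0,"rx":0,"ry":0,"rz":0,"hand":0.3},{"dx":0,"dy":0,"dz":0,"rx":0,"ry":0,"rz":0,"hand":0},{"dx":0,"dy":0,"dz":0,"rx":0,"ry":0,"rz":0,"hand":-0.2},{"dx":0,"dy":0,"dz":0,"rx":0,"ry":0,"rz":0,"hand":-0.2},{"dx":0,"dy":0,"dz":0,"rx":0,"ry":0,"rz":0,"hand":-0.2}]' 20; python3 - <<'E'
from h import *
c,im,d=grab('side','side13'); cv2.imwrite('pics/side13c.png',cv2.resize(im[190:340,270:420,::-1],None,fx=4,fy=4,interpolation=cv2.INTER_CUBIC))
E
```

```text
clock: 28.25
position: [0.5601, 0.035, 0.1461]
tool_rot: [-3.142, 0.0, 1.734]
force: [-0.6, 0.2, -0.5]
grip_width: 0.0513
```

View pics/side13c.png

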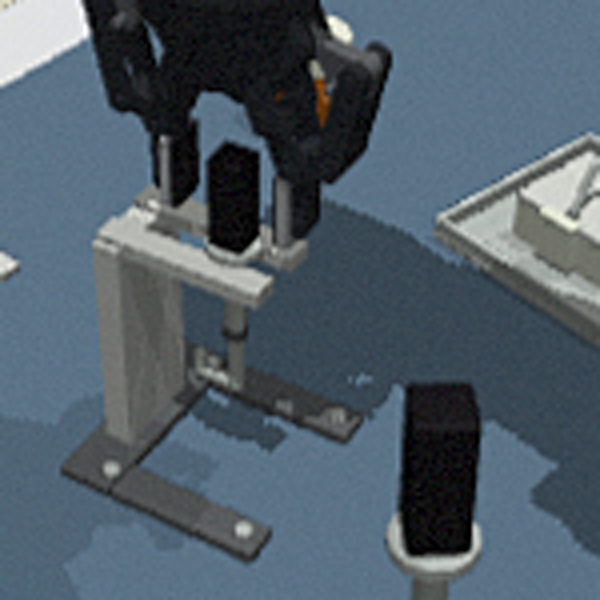

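The fingers are free on both sides and the rod hangs upright in the fork. I raise the hand straight up and move off for a final check.

```bash
python3 -m inch '[{"dx":0,"dy":0,"dz":-10,"rx":0,"ry":0,"rz":0,"hand":-0.2},{"dx":0,"dy":0,"dz":-25,"rx":0,"ry":0,"rz":0,"hand":-0.2},{"dx":0,"dy":0,"dz":-35,"rx":0,"ry":0,"rz":0,"hand":-0.2},{"dx":0,"dy":0,"dz":-40,"rx":0,"ry":0,"rz":0,"hand":-0.2},{"dx":-20,"dy":0,"dz":-20,"rx":0,"ry":0,"rz":0,"hand":-0.2},{"dx":-30,"dy":0,"dz":0,"rx":0,"ry":0,"rz":0,"hand":-0.2},{"dx":-25,"dy":0,"dz":0,"rx":0,"ry":0,"rz":0,"hand":-0.2},{"dx":0,"dy":0,"dz":0,"rx":0,"ry":0,"rz":0,"hand":-0.2},{"dx":0,"dy":0,"dz":0,"rx":0,"ry":0,"rz":0,"hand":-0.2}]'; python3 - <<'E'
from h import *
np.set_printoptions(precision=4,suppress=True)
c,im,d=grab('wrist','wrist14')
q=cloud(c,d,0,0,640,300)
s=q[(abs(q[:,2]-.185)<.006)&(np.linalg.norm(q[:,:2]-[.56,.035],axis=1)<.03)]; print('top',cv2.minAreaRect((s[:,:2]*1000).astype(np.float32)),len(s),np.median(s,0))
c,im,d=grab('scene','scene14')
q=cloud(c,d,100,220,240,330); s=q[(abs(q[:,2]-.034)<.003)&(np.linalg.norm(q[:,:2]-[.517,-.224],axis=1)<.06)]; print('plate',np.median(s,0),cv2.minAreaRect((s[:,:2]*1000).astype(np.float32)))
A=np.c_[s[:,:2],np.ones(len(s))]; k=np.linalg.lstsq(A,s[:,2],rcond=None)[0]; print('tilt deg',np.degrees(k[:2]))
c,im,d=grab('side','side14')
E
```

```text
clock: 29.2
position: [0.5723, -0.0392, 0.2766]
tool_rot: [3.141, -0.0, 1.733]
force: [-0.6, 0.4, -0.0]
grip_width: 0.0513
top ((560.7018432617188, 35.70276641845703), (18.007484436035156, 16.977293014526367), 9.233763694763184) 881 [0.5607 0.0358 0.1847]
plate [ 0.5232 -0.2226  0.0325] ((518.8162841796875, -222.49557495117188), (76.0919189453125, 72.27912139892578), 81.7010726928711)
tilt deg [-0.179  0.239]
```

View pics/scene14.png

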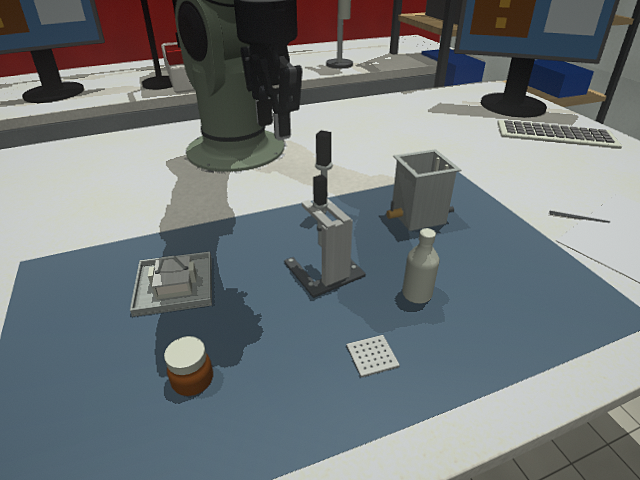

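View pics/side14.png

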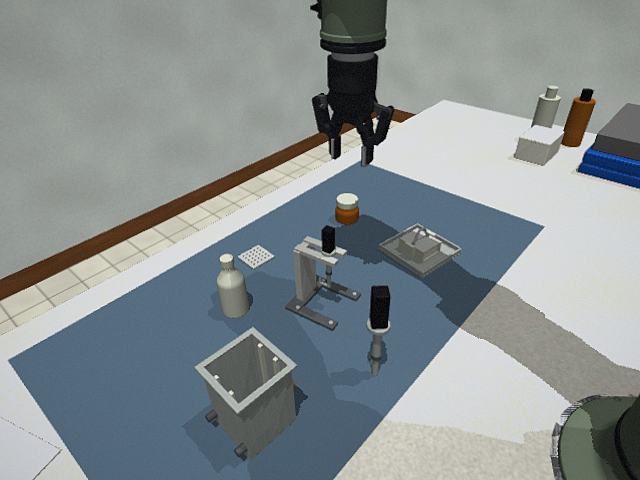

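The carrier is in the tray at scene (174,277), the rod hangs in the fork at (320,190), and the bystanders look unmoved. The arm is clear of everything.

```bash
python3 -c "
from workcell import bot
print(bot.observe()['clock']); print(bot.job_done())"
```

```text
29.35
the job is handed in; nothing more can be done
None
```

I fetched the carrier with the smaller rod from the fork, set it in the tray, hung the rod back, and handed the job in at 29.4 s. No verdict came back.

**What I did:** I felt the carrier's top plate at about 4 N and caught the bar. I then drew the carrier up with about 4 N of load and negligible side force, and set it down until the hook carried no weight.

**Last checks:**
- **Carrier:** its plate measures within 2 mm of the tray centre and is tilted less than 0.4°.
- **Rod:** its handle top is at (0.5607, 0.0358, 0.1847), within about 1 mm of its starting place and height, and upright in the side picture.
- **Other things:** the bottle, jar and test plate look unmoved in the pictures; I did not measure them again. The gripper is clear of everything.

**Disagreements and failures:** the plate-height reading from the scene camera was about 1.5 mm below nominal, within the calibration error. One early move command was refused for missing keys, and nothing moved then.

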